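Hang the dial plate on the sprung hook and pull-check it

ROBOT

A 6-joint arm with a two-finger parallel gripper is mounted at the origin on the work surface. World frame = base frame: x ahead of the robot, y to its left, z up, the work surface at z = 0. Lengths are in m, angles in rad, forces in N, time in s.
With the tool pointing down it reaches from about 0.35 to 0.975 m from the base axis. Payload 17.4 kg.
Tool frame: the origin (TCP) lies midway between the tips of the shut fingers; the grasp point (between the pads) lies 19 mm behind it (robot.grasp_offset is the distance from the TCP to the grasp point, in m); z points along the fingers, y is the direction in which the jaws open and shut (so a half turn about z gives the same grasp; the last joint's range is limited). The gripper opens to 85 mm and grips with 20 to 120 N. Pads are 22 mm wide; open, the fingers measure 114 mm over their backs; the gripper's body (76 mm by 85 mm) begins 54 mm behind the grasp point. The pads swing forward as they close: fully open they stand 13 mm farther back than shut.
Start: joints at [1.211, 0.116, 1.442, -0, 1.584, -0.038], TCP at [0.213, 0.64, 0.199] pointing down, gripper open.
Joint ranges: [-2.83, 2.83], [-0.83, 2.19], [0.07, 2.5], [-1.14, 4.28], [0.01, 3], [-2.97, 2.97]. Speed limits (rad/s): [1.89, 1.89, 2.22, 3.14, 3.14, 3.14].

INTERFACE

Orientations are given as a unit quaternion [w, x, y, z].
In Python, from cell import status, read_camera, robot gives the robot as it stands.
- The arm moves only by the tool apply_moves, never from a script. Its argument "targets" is a list of rows, each a list of 2 entries, a list of its own where there are three numbers: the shift along the tool's x, y, z in m, then the turn about the tool's z in rad. A call has 1 to 8 rows; each row is the pose to reach, as a shift and turn from the pose measured when the call began, along the tool's axes at that moment; what a row does not reach only later rows make up. A row lasts 1/12 s, in which the tool goes at most 41.7 mm and 7.16 degrees, less where a joint would pass 70% of its speed; a pose out of reach is approached as far as the arm can. A call with a gripper value outside its range is refused whole. "claw" is the finger opening in m, from 0 to 0.0854, set as the call begins (left out, the last holds). The fingers move at their own pace and stop on an object; "squeeze" is the grip in N (left out, the last holds). Time passes only in rows, so rows that repeat a pose let the fingers close. It gives the time, the measured TCP pose, the force and the opening at its end, in the units of the state.
- status.read_state(): the state, without advancing time (a new reading comes with each control period).
- read_camera(name): name is "side" or "top" or "wrist"; returns a dict with "image" (420x560x3 uint8, red, green, blue), "intrinsics" (3x3 intrinsics, pixels), "D" ([k1, k2, p1, p2, k3] as OpenCV has them; the pictures are not rectified), "extrinsics" (4x4, takes a point from world to camera coordinates); the wrist camera has in their place "hand_eye" (4x4, takes a point from camera to tool coordinates, whose origin is the TCP and whose axes are the flange's). Camera axes: x right, y up, looking along -z (the intrinsics and any distortion apply to the point x, -y, -z); pixel columns grow to the right and rows downward; lengths in m; the calibration is good to about 2 mm. A picture is of the moment at which its call begins: read the wrist's pose just before it. There is no depth.
- robot.job_done(): hands the job in, once; it reports no verdict.
The state is a dict: "time": time; "joints": joint angles; "joint_velocities": joint speeds; "joint_torque": joint torques, N m; "position": TCP position; "tool_rot": TCP orientation; "ft_force": force on the tool from outside, world axes, zero at the start; "moment": the same for the moment, N m; "opening": finger opening in m.
Only numpy, scipy, OpenCV 4.12 (cv2) and the standard library are available. Lean on these libraries where they do the work, as an engineer would, in place of code of your own. Each camera call takes 0.05 s, during which the arm holds its last target.

TASK

Take the dial plate out of the blue rack and hang it by its slot on the stand's orange hook with the white graduated dial facing outward, away from the stand. Before letting go, check the hang: pull the plate straight down against the hook's spring with a steady 10 N for a second, never more than 20 N, then ease it up and leave it hanging still on the hook. Leave the four other parts on the bench where they are.

Things in the scene. Friction and masses are not known exactly. Their poses are not given: they have to be found in the camera images.
- plate: Loose dial plate, upright, 10 mm thick (its x), 60 wide (y), 120 high (z), 0.15 to 0.3 kg. Origin: centre of its bottom edge. White dial with graduations and red needle on its +x face; -x face black. A slot goes through it along x: y -8 to +8 mm, z 62 to 110 mm. Grip it from above across its 60 mm width near the top, fingers outside the two side edges.
- sight (a point): A point in the air 60 mm straight out from the white dial face, at (65, 0, 55) mm in the plate's frame; it shows which way the dial faces.
- rack: Fixed blue rack, base 90 by 70 mm. Origin: centre of its underside. The plate starts standing on its floor 10 mm above the bench, in a 12 mm wide slot between two cheeks 46 mm long (its y) reaching 40 mm above the bench; lift it straight up to take it out. Rack and standing plate have the same x and y directions.
- stand: Fixed green stand. Origin: centre of the underside, on the bench; +x points outward. Its upright panel (90 mm wide, 200 mm high) has its outer face at x = -28 mm. From it the orange hook runs outward along +x at y = 0, a level round bar of 8 mm diameter, to x = 60 mm, then turns up: the rounded tip reaches x = 71 mm and 14 mm above the bar's axis.
- hook_ref (a point): Where to hang the plate: a mark on the stand at (35, 0, 175) mm in its frame, the hook bar's nominal axis. The bar is clamped up to 11 mm above or below it, unmeasured: find it by feel. The hook is sprung: it stays put under the plate's weight, yields downward from about 4 N, then 6 N per mm, hard stop after 6 mm, and springs back up. The plate may hang anywhere on the straight bar.
- race: Bystander: loose steel ball bearing race, ring of 52 mm outer diameter, 15 mm high. Origin: centre of its underside.
- housing: Bystander: loose aluminium instrument housing, round, 68 mm diameter, 48 mm high. Origin: centre of its underside.
- knob: Bystander: loose yellow plastic knob, 40 mm diameter, 25 mm high. Origin: centre of its underside.
- rotor: Bystander: loose bronze rotor, 60 mm diameter disc on a shaft, 45 mm high. Origin: centre of its underside.
Mind the look-alikes: they are no part of the job. There is more than one size of the stand; the job needs the largest.

How it is judged:
On the way, in this order (a step that is already met when the one before it is completed fails the run):
1. the plate is lifted out of the rack (z of plate in the frame of rack above 0.045 m), for 0.1 s.
2. with the slot on the hook and the dial outward, the held plate is pulled down on the hook with 7.5 to 13 N for half a second (contact force between plate and stand between 7.5 and 13 N and contact force between the fingers and plate above 1 N and x of plate in the frame of stand between 0 and 0.064 m and y of plate in the frame of stand between -0.015 and 0.015 m and z of plate in the frame of stand between 0.05 and 0.084 m and x of sight in the frame of stand above 0.05 m and angle between the x axis of plate and the x axis of stand, either way round below 0.35 rad), for 0.5 s.
At the end, for the whole second after the job is handed in: The plate hangs by its slot on the straight part of the hook, at rest (below 30 mm/s and 0.5 rad/s), its weight on the hook, dial facing outward within 0.4 rad of the hook's direction, upright within 0.3 rad and centred on the hook within 20 mm (x of plate in the frame of stand between 0 and 0.064 m and y of plate in the frame of stand between -0.02 and 0.02 m and z of plate in the frame of stand between 0.054 and 0.085 m and x of sight in the frame of stand above 0.05 m and angle between the x axis of plate and the x axis of stand, either way round below 0.4 rad and angle between plate's own z axis and vertical below 0.3 rad and contact force between plate and stand above 0.8 N and linear speed of plate below 0.03 m/s and angular speed of plate below 0.5 rad/s); the robot touches nothing.
It fails at once if the plate is forced against the hook or stand with more than 20 N (contact force between plate and stand above 20 N).
It fails at once if a bystander part is moved by more than 15 mm (distance of any of race, housing, knob, rotor from where it was at the start of the episode above 0.015 m).
It also fails if it takes over 53 s, if anything falls off the work surface, if the arm or the gripper's body presses on something with over 40 N, if the wrist force passes 120 N, or if a joint passes its speed limit or range.

## Working session

There is one attempt and no reset: what is moved stays moved. The work goes in short steps, Python scripts to look and compute and a tool call to move; the robot and the scene stay as the last step left them, time stands still between calls to the robot, and variables do not carry over. Pictures are saved under pics/ and viewed, and the job is handed in when it is done.

Besides the shell and the picture viewer there is one more tool, called after "Request:" as a command line: name --argument value ..., lists and objects as JSON in quotes. apply_moves: Moves the arm, as the interface text tells. Its arguments: {"type":"object","properties":{"targets":{"type":"array","items":{"type":"array"}},"claw":{"type":"number"},"squeeze":{"type":"number"}},"required":["targets"]}

```bash
mkdir -p pics; ls
python3 - <<'E'
from cell import status, read_camera, robot
import cv2, json
s=status.read_state(); print(s)
for n in ["side","top","wrist"]:
    c=read_camera(n); cv2.imwrite(f"pics/{n}0.png",c["image"][:,:,::-1]); print(n,{k:v for k,v in c.items() if k!="image"})
E
```

```text
pics
{'time': 0.0, 'joints': array([ 1.21120168e+00,  1.16500834e-01,  1.44226481e+00, -2.16442525e-05,
        1.58403048e+00, -3.77902688e-02]), 'joint_velocities': array([ 7.20304595e-04, -1.17089567e-03,  1.38573470e-04,  2.80452197e-05,
        1.85544867e-03, -1.76400258e-04]), 'joint_torque': array([-2.91718061e-03, -7.31991076e+01, -6.32485986e+01, -1.50817232e-04,
        6.44498112e-03,  7.25468658e-05]), 'position': array([0.21341364, 0.64012488, 0.19835248]), 'tool_rot': array([-1.08166102e-04,  1.60208915e-01,  9.87082946e-01, -5.92029091e-04]), 'ft_force': array([-0.12369308,  0.33913286,  0.58252849]), 'moment': array([-0.00128231, -0.05680234, -0.02446025]), 'opening': 0.08515968533296751}
side {'intrinsics': array([[401.66677641,   0.        , 283.02181827],
       [  0.        , 401.66677641, 211.73562654],
       [  0.        ,   0.        ,   1.        ]]), 'D': array([-0.07823979,  0.        ,  0.        ,  0.        ,  0.        ]), 'extrinsics': array([[ 0.73478461, -0.67829601, -0.00247103, -0.40588739],
       [ 0.42527068,  0.45784314,  0.78072051, -0.301085
[... 540 characters left out ...]
,  0.98241972, -1.18081877],
       [ 0.        ,  0.        ,  0.        ,  1.        ]])}
wrist {'intrinsics': array([[318.78342624,   0.        , 276.78795592],
       [  0.        , 318.78342624, 209.06948295],
       [  0.        ,   0.        ,   1.        ]]), 'D': array([-0.07164186,  0.        ,  0.        ,  0.        ,  0.        ]), 'hand_eye': array([[-9.40300477e-04,  9.53124761e-01,  3.02576116e-01,
         7.65295357e-02],
       [ 9.99999502e-01,  9.97040978e-04, -3.30641908e-05,
        -1.02271029e-03],
       [-3.33195086e-04,  3.02575935e-01, -9.53125224e-01,
        -1.76838975e-01],
       [ 0.00000000e+00,  0.00000000e+00,  0.00000000e+00,
         1.00000000e+00]])}
```

View pics/side0.png

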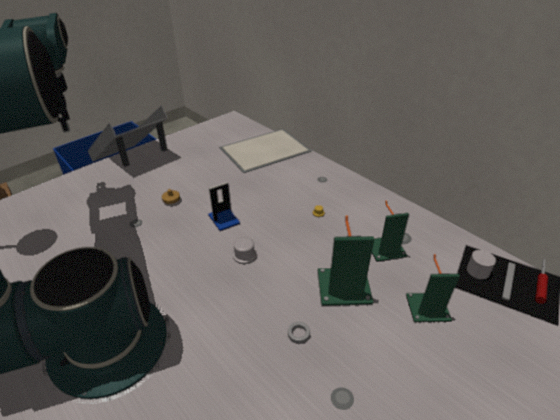

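View pics/top0.png

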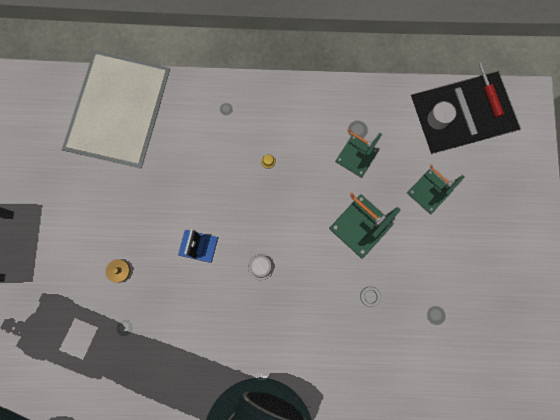

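View pics/wrist0.png

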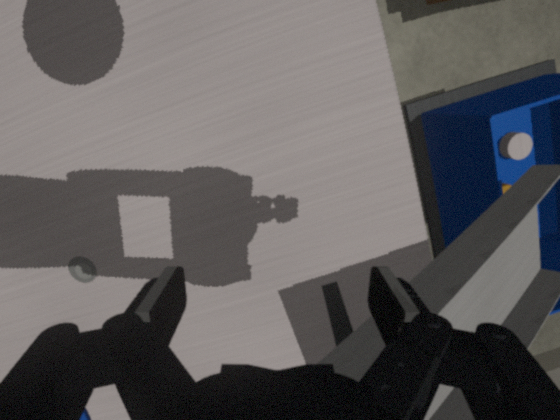

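```bash
cat > h.py <<'E'
import numpy as np, cv2
from cell import status, read_camera, robot
from scipy.spatial.transform import Rotation as R
def Rt(s):
    q=s["tool_rot"]; return R.from_quat([q[1],q[2],q[3],q[0]]).as_matrix(), np.array(s["position"])
def grab(n,f=None):
    s=status.read_state(); c=read_camera(n)
    if n=="wrist":
        Rm,p=Rt(s); T=np.eye(4);T[:3,:3]=Rm;T[:3,3]=p
        c["c2w"]=T@c["hand_eye"]
    else: c["c2w"]=np.linalg.inv(c["extrinsics"])
    if f: cv2.imwrite("pics/"+f+".png",c["image"][:,:,::-1])
    return c
def ray(c,uv):
    p=cv2.undistortPoints(np.array(uv,float).reshape(-1,1,2),c["intrinsics"],c["D"])[:,0]
    d=np.c_[p[:,0],-p[:,1],-np.ones(len(p))]@c["c2w"][:3,:3].T
    return c["c2w"][:3,3],d/np.linalg.norm(d,axis=1)[:,None]
def onz(c,uv,z):
    o,d=ray(c,uv); return o+d*((z-o[2])/d[:,2])[:,None]
def tri(c1,u1,c2,u2):
    o1,d1=ray(c1,u1);o2,d2=ray(c2,u2);out=[]
    for a,b in zip(d1,d2):
        t=np.linalg.lstsq(np.c_[a,-b],o2-o1,rcond=None)[0]
        p,q=o1+a*t[0],o2+b*t[1]; out.append(np.r_[(p+q)/2,np.linalg.norm(p-q)])
    return np.array(out)
def proj(c,P):
    w2c=np.linalg.inv(c["c2w"]); Q=np.atleast_2d(P)@w2c[:3,:3].T+w2c[:3,3]
    return cv2.projectPoints(Q*[1,-1,-1],np.zeros(3),np.zeros(3),c["intrinsics"],c["D"])[0][:,0]
def crop(c,x,y,w,h,k,f):
    cv2.imwrite("pics/"+f+".png",cv2.resize(c["image"][y:y+h,x:x+w,::-1],None,fx=k,fy=k,interpolation=cv2.INTER_CUBIC))
E
python3 - <<'E'
from h import *
c=grab("top");crop(c,170,220,60,50,8,"ct_rack");crop(c,320,120,160,145,5,"ct_st")
c2=grab("side");crop(c2,195,175,60,60,8,"cs_rack");crop(c2,300,190,170,140,4.5,"cs_st")
for n in (c,c2): pass
print(onz(c,[[198,245],[362,225],[355,155],[432,190],[119,270],[261,266],[268,160],[371,296]],0.0))
E
```

```text
[[ 0.46509099  0.17740477  0.        ]
 [ 0.53136273 -0.26005183  0.        ]
 [ 0.72703443 -0.24164593  0.        ]
 [ 0.63375648 -0.45165297  0.        ]
 [ 0.39461468  0.37778148  0.        ]
 [ 0.41398642  0.00841489  0.        ]
 [ 0.7052236  -0.00106222  0.        ]
 [ 0.34412073 -0.28214101  0.        ]]
```

View pics/ct_rack.png

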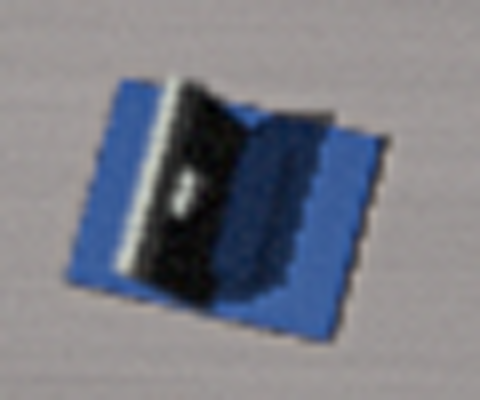

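View pics/ct_st.png

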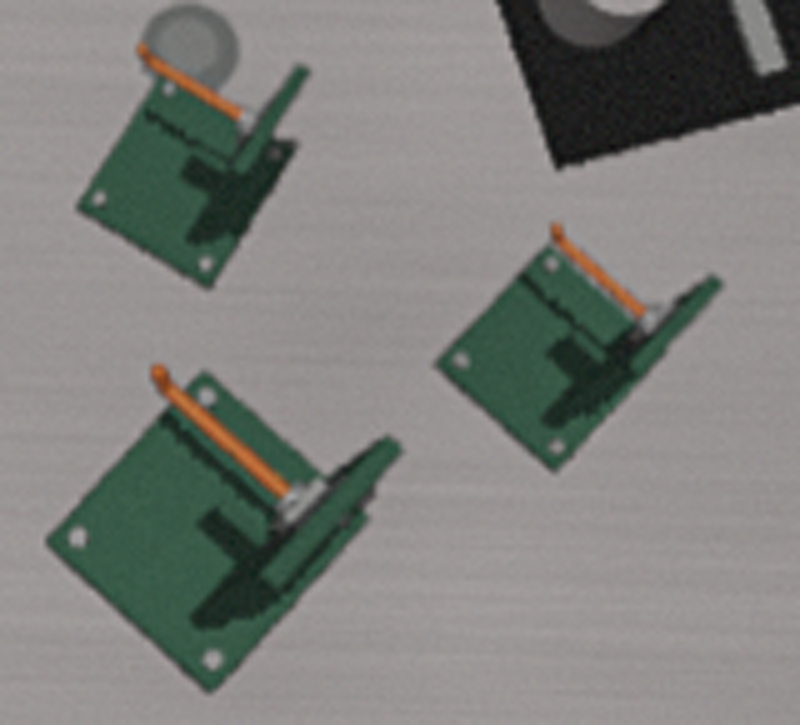

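View pics/cs_rack.png

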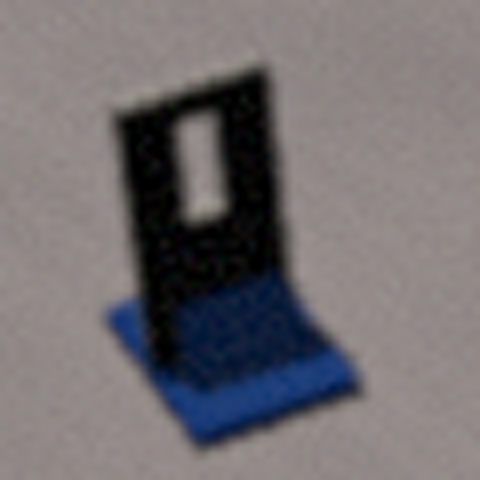

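View pics/cs_st.png

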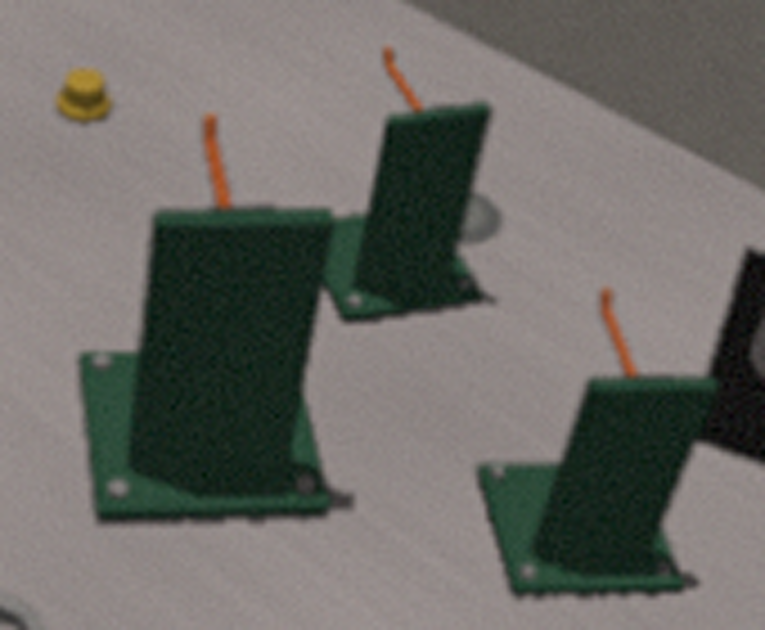

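The stands are at about (365,225), (358,150) and (435,188) in the top view. The (365,225) one is the largest in both views, since its base and panel are clearly bigger in the crops, so that is the stand to use. The plate stands in the blue rack at (198,245) with its black face towards the side camera, so the dial faces roughly +y. I'll move over the rack to look closer.

Request:
apply_moves --targets '[[[-0.05, -0.05, -0.1], 0.12], [[-0.385, -0.36, -0.1], 1.46], [[-0.385, -0.36, -0.1], 1.46], [[-0.385, -0.36, -0.1], 1.46], [[-0.385, -0.36, -0.1], 1.46], [[-0.385, -0.36, -0.1], 1.46], [[-0.385, -0.36, -0.1], 1.46], [[-0.385, -0.36, -0.1], 1.46]]'

```text
time: 0.92
position: [0.3629, 0.3629, 0.2713]
tool_rot: [0.0, 0.614, 0.789, -0.0]
ft_force: [1.8, -0.1, 0.6]
opening: 0.0853
```

```bash
cat >> h.py <<'E'
def goto(s,P,yawy):
    """tool shift & turn to TCP P with tool y heading yawy (rad), tool down"""
    Rm,p=Rt(s); sh=Rm.T@(np.array(P)-p); a=np.arctan2(Rm[1,1],Rm[0,1])
    t=-((yawy-a+np.pi)%(2*np.pi)-np.pi)
    print("shift",sh.round(4),"turn",round(t,4),"| now",p.round(4),"yawy",round(np.degrees(a),2),"tilt",np.degrees(np.arccos(-Rm[2,2])).round(3))
E
python3 -c "
from h import *
goto(status.read_state(),[.465,.177,.30],np.radians(-12))"
```

```text
shift [-0.2053  0.0533 -0.0287] turn 0.4576 | now [0.3629 0.3629 0.2713] yawy 14.22 tilt 0.017
```

Request:
apply_moves --targets '[[[-0.205, 0.053, -0.03], 0.46], [[-0.205, 0.053, -0.03], 0.46], [[-0.205, 0.053, -0.03], 0.46], [[-0.205, 0.053, -0.03], 0.46], [[-0.205, 0.053, -0.03], 0.46], [[-0.205, 0.053, -0.03], 0.46], [[-0.205, 0.053, -0.03], 0.46]]'

```text
time: 1.5
position: [0.4656, 0.1752, 0.3016]
tool_rot: [0.0, 0.779, 0.627, 0.0]
ft_force: [0.8, 0.6, -0.7]
opening: 0.0856
```

```bash
python3 -c "
from h import *
s=status.read_state();goto(s,[.465,.177,.30],np.radians(-12));print(s['joints'])
grab('wrist','w1')"
```

```text
shift [ 0.0017 -0.001   0.0016] turn -0.006 | now [0.4656 0.1752 0.3016] yawy -12.34 tilt 0.037
[ 3.08841311e-01 -2.80679954e-01  1.65024205e+00 -5.12077000e-04
  1.77161061e+00  5.24136241e-01]
```

View pics/w1.png

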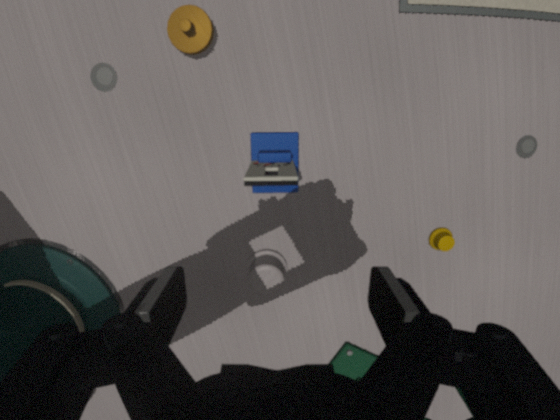

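```bash
python3 -c "
from h import *
c=grab('wrist');crop(c,235,120,80,80,8,'w1c')
print(c['c2w'].round(4))
for z in (0,.01,.13): print(z,onz(c,[[272,172]],z).round(4))
t=grab('top');print(t['c2w'][:3,3]);print(grab('side')['c2w'][:3,3])"
```

```text
[[ 9.770e-01  2.033e-01  6.420e-02  4.819e-01]
 [-2.132e-01  9.313e-01  2.954e-01  2.509e-01]
 [ 3.000e-04 -3.023e-01  9.532e-01  4.782e-01]
 [ 0.000e+00  0.000e+00  0.000e+00  1.000e+00]]
0 [[0.4552 0.1621 0.    ]]
0.01 [[0.4557 0.1639 0.01  ]]
0.13 [[0.4624 0.1862 0.13  ]]
[ 0.33396166 -0.0222686   1.26554494]
[-0.05208088 -0.65772433  0.79973405]
```

View pics/w1c.png

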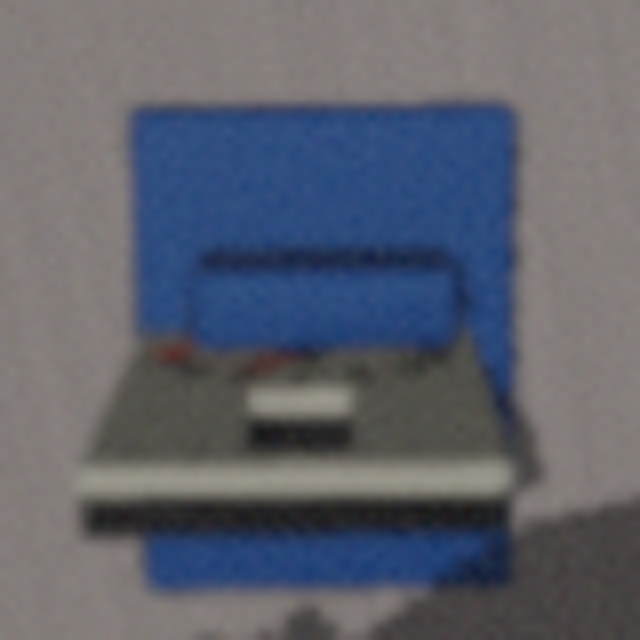

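The wrist view shows the plate's top edge as a white and black double strip at about (272,182). The dial with its red needle faces the upper side of the image, which is heading 78°, so that is confirmed.

```bash
python3 -c "
from h import *
c=grab('wrist')
f=lambda l:np.array(l)/8+[235-.44,120-.44]
P=onz(c,f([[79,500],[511,499],[297,460],[297,536]]),.13);print(P.round(4))
d=P[1]-P[0];print('width',np.linalg.norm(d),'yhead',np.degrees(np.arctan2(d[1],d[0])),'mid',((P[0]+P[1])/2).round(4),'thick',np.linalg.norm(P[2]-P[3]))
# rack outline top plane ~.01
Q=onz(c,f([[135,104],[514,104],[150,590],[508,590]]),.008);print(Q.round(4),Q.mean(0))
m=((P[0]+P[1])/2)
t=grab('top');print('top proj',proj(t,P)-[170,220]);s=grab('side');print('side',proj(s,P)-[195,175])"
```

```text
[[0.429  0.1834 0.13  ]
 [0.4879 0.1708 0.13  ]
 [0.46   0.1825 0.13  ]
 [0.4576 0.1719 0.13  ]]
width 0.060273815867505534 yhead -11.984885196583951 mid [0.4585 0.1771 0.13  ] thick 0.010834331348631052
[[0.4381 0.228  0.008 ]
 [0.5049 0.2136 0.008 ]
 [0.4198 0.1392 0.008 ]
 [0.4865 0.1249 0.008 ]] [0.46233103 0.17639703 0.008     ]
top proj [[16.20271635 34.22854989]
 [23.05322193  9.72979222]
 [17.40966535 21.23437751]
 [21.814162   22.32154607]]
side [[13.41833026 13.5978402 ]
 [32.45787242  7.4721642 ]
 [22.36729568  9.53182405]
 [23.82873517 11.36417296]]
```

```bash
python3 -c "
from h import *
goto(status.read_state(),[.459,.177,.16],np.radians(-12))"
```

```text
shift [-0.0023 -0.0048  0.1412] turn -0.0006 | now [0.4642 0.1782 0.3012] yawy -12.03 tilt 0.014
```

Request:
apply_moves --targets '[[[-0.0023, -0.005, 0.03], 0.0], [[-0.0023, -0.005, 0.07], 0.0], [[-0.0023, -0.005, 0.11], 0.0], [[-0.0023, -0.005, 0.141], 0.0], [[-0.0023, -0.005, 0.141], 0.0], [[-0.0023, -0.005, 0.141], 0.0]]' --claw 0.085

```text
time: 2.35
position: [0.4581, 0.1773, 0.16]
tool_rot: [-0.0, 0.777, 0.629, -0.001]
ft_force: [0.6, 1.3, 1.3]
opening: 0.0849
```

```bash
python3 -c "
from h import *
goto(status.read_state(),[.459,.177,.092],np.radians(-12))
c=grab('wrist','w2')"
```

```text
shift [-0.     0.001  0.068] turn 0.0003 | now [0.4581 0.1773 0.16  ] yawy -11.98 tilt 0.125
```

View pics/w2.png

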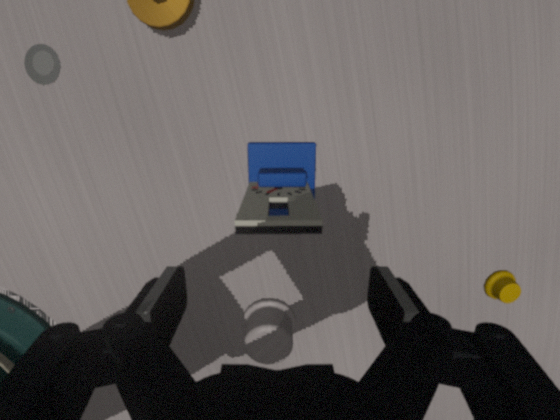

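```bash
python3 -c "
from h import *
c=grab('wrist');crop(c,220,170,120,75,6,'w2c')
P=onz(c,[[236,227.5],[322,227.5],[279,221],[279,234]],.13);print(P.round(4))
d=P[1]-P[0];print(np.linalg.norm(d),np.degrees(np.arctan2(d[1],d[0])),(P[0]+P[1])/2, np.linalg.norm(P[2]-P[3]))"
```

```text
[[0.4311 0.18   0.13  ]
 [0.4901 0.1674 0.13  ]
 [0.4616 0.1784 0.13  ]
 [0.4596 0.1689 0.13  ]]
0.06029731307897836 -12.070700577546045 [0.46057571 0.17365706 0.13      ] 0.009731687230813583
```

View pics/w2c.png

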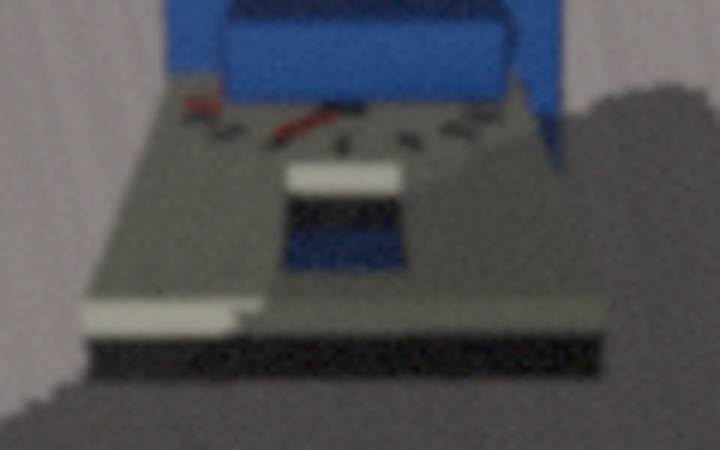

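Request:
apply_moves --targets '[[[-0.002, 0.0023, 0.015], 0.0], [[-0.002, 0.0023, 0.035], 0.0], [[-0.002, 0.0023, 0.055], 0.0], [[-0.002, 0.0023, 0.068], 0.0], [[-0.002, 0.0023, 0.068], 0.0], [[-0.002, 0.0023, 0.068], 0.0]]'

```text
time: 2.95
position: [0.4618, 0.1752, 0.0953]
tool_rot: [0.001, 0.777, 0.629, 0.001]
ft_force: [0.2, -0.1, 0.1]
opening: 0.0852
```

Request:
apply_moves --targets '[[[0, 0, 0], 0], [[0, 0, 0], 0], [[0, 0, 0], 0], [[0, 0, 0], 0], [[0, 0, 0], 0], [[0, 0, 0], 0], [[0, 0, 0], 0], [[0, 0, 0], 0]]' --claw 0.05 --squeeze 60

```text
time: 3.62
position: [0.4618, 0.1752, 0.0954]
tool_rot: [0.001, 0.777, 0.629, 0.001]
ft_force: [0.4, 0.3, -0.4]
opening: 0.0501
```

```bash
python3 -c "
from h import *
s=status.read_state();goto(s,[.459,.177,.092],np.radians(-12));print(s['ft_force'],s['moment'],s['opening'])
c=grab('wrist','w3')"
```

```text
shift [ 0.0012 -0.0031  0.0034] turn 0.0 | now [0.4618 0.1752 0.0954] yawy -12.0 tilt 0.154
[ 0.39980771  0.33743917 -0.41404422] [-0.02464762 -0.00235218 -0.04161315] 0.050079043910356516
```

View pics/w3.png

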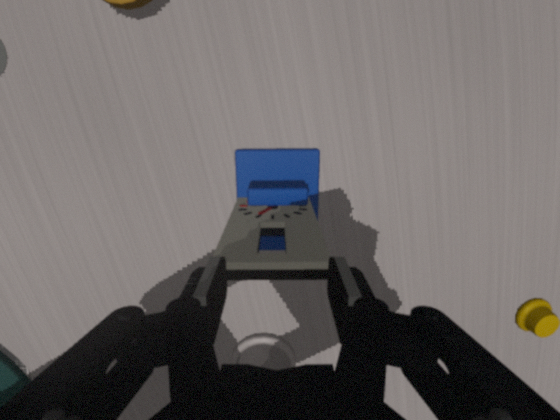

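The opening went to 50 mm, which is less than the plate's 60 mm, so the fingers missed the plate. I'll look closer before doing anything else.

```bash
python3 -c "
from h import *
c=grab('wrist');crop(c,180,190,190,140,4,'w3c')
s=status.read_state();R_,p=Rt(s)
for q in ([0,0,0],[0,0,-.019],[0,.025,-.019],[0,-.025,-.019],[.011,-.025,-.008],[0,-.03,.095-.13],[0,.03,.095-.13]): print(q,proj(c,R_@np.array(q)+p))
c=grab('side');crop(c,170,100,120,140,4,'s3c')
c=grab('top');crop(c,150,180,120,100,5,'t3c')
"
```

```text
[0, 0, 0] [[275.60933315 241.16792834]]
[0, 0, -0.019] [[275.49353559 255.02352526]]
[0, 0.025, -0.019] [[321.29086189 254.91958012]]
[0, -0.025, -0.019] [[229.7091975  254.99058527]]
[0.011, -0.025, -0.008] [[231.4943171 228.9073947]]
[0, -0.03, -0.035] [[215.27393804 269.00128185]]
[0, 0.03, -0.035] [[335.50259316 268.91313633]]
```

View pics/w3c.png

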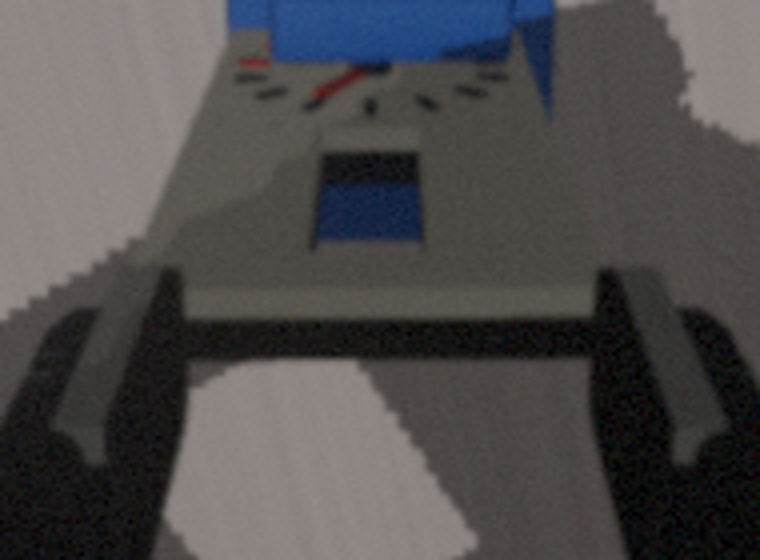

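View pics/s3c.png

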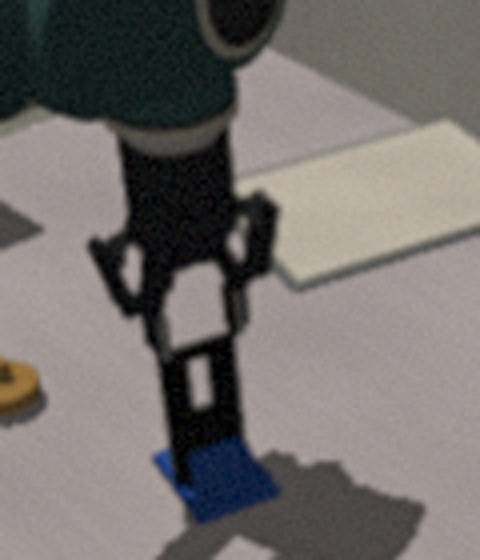

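View pics/t3c.png

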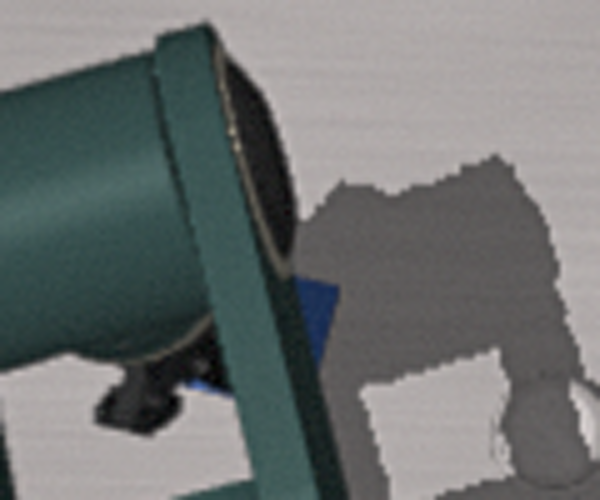

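```bash
python3 -c "
from h import *
c=grab('side')
s=status.read_state();R_,p=Rt(s)
for z in (0,-.01,-.02,-.03,-.04):
  print(z,[((proj(c,R_@np.array([x,y,z])+p)-[170,100])*4).round(0).tolist() for x,y in ((0,0),(0,-.025),(0,.025))])
print('body',((proj(c,R_@np.array([0,0,-.073])+p)-[170,100])*4))
P=np.array([[.4311,.18,.13],[.4901,.1674,.13],[.4606,.1737,.010]]);print(((proj(c,P)-[170,100])*4).round(0))
crop(c,185,145,60,60,10,'s3d')
"
```

```text
0 [[[202.0, 380.0]], [[171.0, 390.0]], [[233.0, 369.0]]]
-0.01 [[[201.0, 369.0]], [[169.0, 379.0]], [[232.0, 359.0]]]
-0.02 [[[199.0, 358.0]], [[168.0, 368.0]], [[230.0, 348.0]]]
-0.03 [[[198.0, 347.0]], [[166.0, 357.0]], [[229.0, 336.0]]]
-0.04 [[[196.0, 335.0]], [[165.0, 346.0]], [[228.0, 325.0]]]
body [[191.79714789 297.39941099]]
[[159. 355.]
 [235. 331.]
 [213. 470.]]
```

View pics/s3d.png

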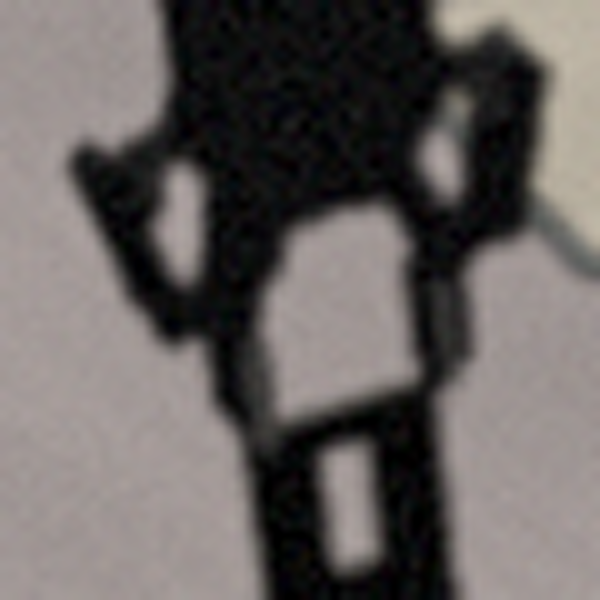

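The side view also puts the fingertips only at the plate's top edge, well above the nominal TCP. I'll open, go lower and grip again while watching the force.

Request:
apply_moves --targets '[[[0, 0, 0], 0], [[0, 0, 0], 0], [[0, 0, 0], 0], [[0, 0, 0], 0], [[0, 0, 0], 0]]' --claw 0.085

```text
time: 4.28
position: [0.4618, 0.1752, 0.0954]
tool_rot: [0.001, 0.777, 0.629, 0.001]
ft_force: [-0.9, -0.3, -0.0]
opening: 0.0851
```

Request:
apply_moves --targets '[[[-0.001, -0.001, 0.006], 0], [[-0.001, -0.001, 0.012], 0], [[-0.001, -0.001, 0.018], 0], [[-0.001, -0.001, 0.024], 0], [[-0.001, -0.001, 0.028], 0], [[-0.001, -0.001, 0.028], 0]]'

```text
time: 4.78
position: [0.4601, 0.1743, 0.066]
tool_rot: [0.0, 0.777, 0.629, 0.0]
ft_force: [-1.0, 0.4, -0.7]
opening: 0.0849
```

```bash
python3 -c "
from h import *
c=grab('wrist','w4');crop(c,130,160,290,210,2.7,'w4c')
c=grab('side');crop(c,185,145,60,60,10,'s4d')
"
```

```text
(no output)
```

View pics/w4c.png

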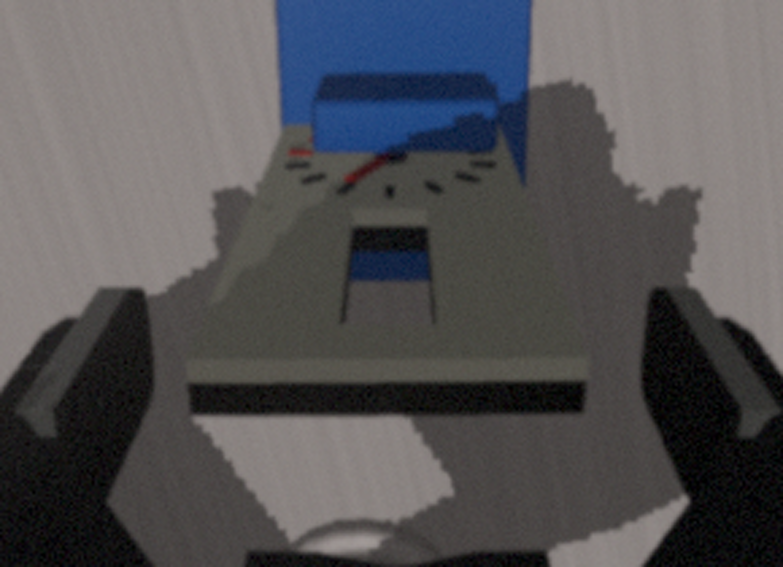

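View pics/s4d.png

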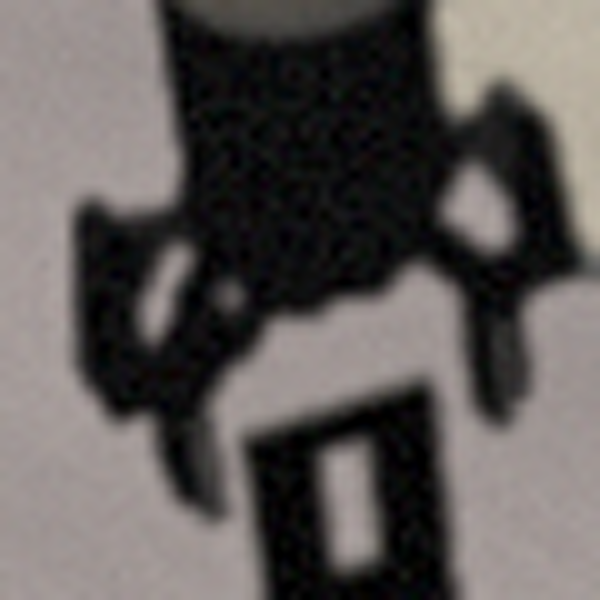

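The tips are now about 25 mm below the plate's top on both sides, straddling it. Closing.

Request:
apply_moves --targets '[[[0, 0, 0], 0], [[0, 0, 0], 0], [[0, 0, 0], 0], [[0, 0, 0], 0], [[0, 0, 0], 0], [[0, 0, 0], 0], [[0, 0, 0], 0], [[0, 0, 0], 0]]' --claw 0.04 --squeeze 60

```text
time: 5.55
position: [0.4608, 0.1746, 0.0679]
tool_rot: [0.001, 0.777, 0.629, 0.001]
ft_force: [-3.5, 0.4, 6.0]
opening: 0.0586
```

Request:
apply_moves --targets '[[[0, 0, -0.004], 0], [[0, 0, -0.01], 0], [[0, 0, -0.018], 0], [[0, 0, -0.026], 0], [[0, 0, -0.034], 0], [[0, 0, -0.044], 0], [[0, 0, -0.054], 0], [[0, 0, -0.064], 0]]'

```text
time: 6.22
position: [0.4607, 0.1746, 0.1332]
tool_rot: [0.001, 0.777, 0.629, 0.002]
ft_force: [0.2, 0.4, -1.4]
opening: 0.0587
```

```bash
python3 -c "
from h import *
c=grab('wrist','w5');crop(c,130,160,290,210,2.7,'w5c')
c=grab('side');crop(c,170,90,120,140,4,'s5d')
"
```

```text
(no output)
```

View pics/w5c.png

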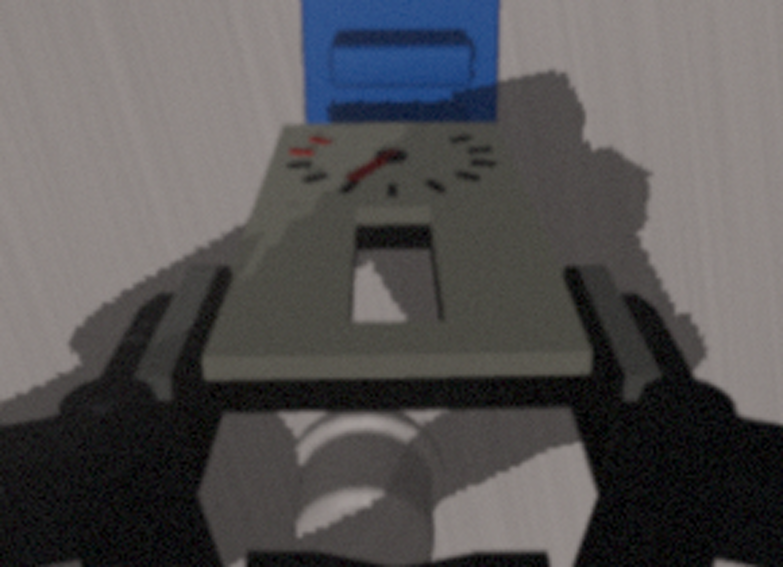

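View pics/s5d.png

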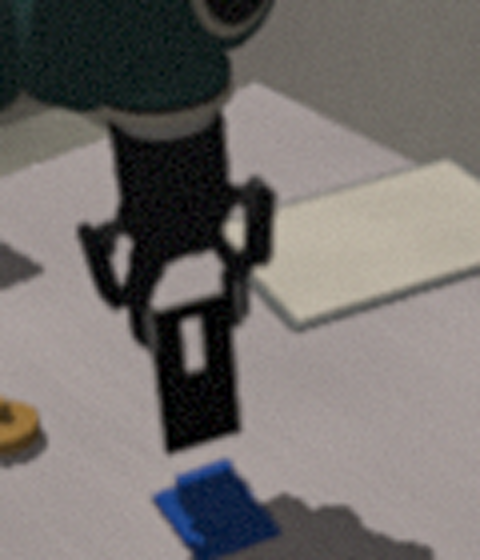

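Step 1 is done: the plate is held and clear of the rack. Next I'll locate the hook from the top and side views.

Run:
```python
from h import *
t=grab('top');s=grab('side')
ft=lambda l:np.array(l,float)/5+[320-.4,120-.4]
fs=lambda l:np.array(l,float)/4.5+[300-.4,190-.4]
print('tip tri',tri(t,ft([[158,373]]),s,fs([[210,122]])))
# panel top corners z=.2
P=onz(t,ft([[395,443],[268,592]]),.2);print('paneltop',P,np.linalg.norm(P[0]-P[1]))
d=P[0]-P[1];print('normal heading',np.degrees(np.arctan2(d[1],d[0]))+90)
Ps=onz(s,fs([[156,212],[331,212]]),.2);print('side',Ps,np.linalg.norm(Ps[0]-Ps[1]))
d=Ps[1]-Ps[0];print(np.degrees(np.arctan2(d[1],d[0]))+90)
print(onz(t,ft([[47,541],[210,690],[205,372]]),.008))
d=onz(t,ft([[47,541]]),.008)-onz(t,ft([[210,690]]),.008);print(np.degrees(np.arctan2(d[0,1],d[0,0])),np.linalg.norm(d))
d=onz(t,ft([[205,372]]),.008)-onz(t,ft([[47,541]]),.008);print(np.degrees(np.arctan2(d[0,1],d[0,0]))+90,np.linalg.norm(d))
B=onz(t,ft([[160,378],[288,492]]),.175);d=B[0]-B[1];print('bar',B,np.degrees(np.arctan2(d[0,1] if d.ndim>1 else d[1],d[0])),np.linalg.norm(d))
```

```text
tip tri [[ 0.57700466 -0.20252513  0.17436105  0.00069263]]
paneltop [[ 0.54147215 -0.30632482  0.2       ]
 [ 0.47122415 -0.24757143  0.2       ]] 0.09157915883823747
normal heading 50.09186902249233
side [[ 0.47824881 -0.2487201   0.2       ]
 [ 0.54167462 -0.30789448  0.2       ]] 0.0867435359384682
46.98606069743895
[[ 0.51994797 -0.17012389  0.008     ]
 [ 0.4429309  -0.25686984  0.008     ]
 [ 0.61505747 -0.25524946  0.008     ]]
48.39984553846676 0.11600211003953279
48.1705969682579 0.1276408280083124
bar [[ 0.57421219 -0.2031226   0.175     ]
 [ 0.52160789 -0.26269668  0.175     ]] 48.55528488761136 0.07947504752649825
```

Request:
apply_moves --targets '[[[0, 0, -0.03], 0], [[0, 0, -0.06], 0], [[0, 0, -0.09], 0], [[0, 0, -0.12], 0], [[0, 0, -0.15], 0], [[0, 0, -0.18], 0], [[0, 0, -0.19], 0], [[0, 0, -0.19], 0]]'

```text
time: 7.08
position: [0.4606, 0.1746, 0.324]
tool_rot: [0.001, 0.777, 0.629, 0.003]
ft_force: [0.5, -0.0, -0.9]
opening: 0.0584
```

```bash
python3 -c "
from h import *
c=grab('wrist','w6')
goto(status.read_state(),[.50,-.289,.40],np.radians(-41.7))"
```

```text
shift [-0.4449  0.1355 -0.0787] turn 0.5183 | now [0.4603 0.1744 0.3217] yawy -12.0 tilt 0.211
```

View pics/w6.png

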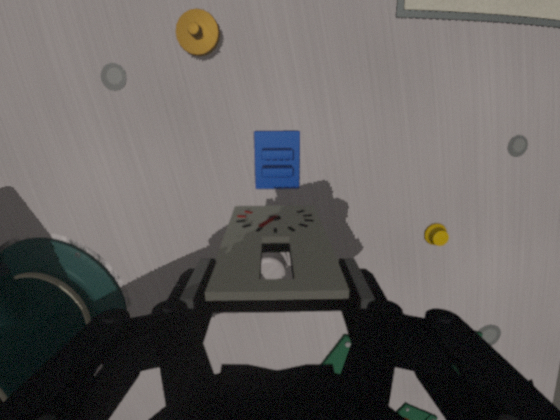

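Request:
apply_moves --targets '[[[-0.03, 0.01, -0.03], 0.05], [[-0.07, 0.02, -0.06], 0.1], [[-0.11, 0.033, -0.078], 0.15], [[-0.15, 0.045, -0.078], 0.2], [[-0.19, 0.057, -0.078], 0.25], [[-0.23, 0.07, -0.078], 0.3], [[-0.27, 0.082, -0.078], 0.35], [[-0.31, 0.095, -0.078], 0.4]]'

```text
time: 7.8
position: [0.4866, -0.1361, 0.3969]
tool_rot: [-0.001, 0.887, 0.461, 0.001]
ft_force: [-0.1, -0.0, -1.7]
opening: 0.0589
```

```bash
python3 -c "
from h import *
goto(status.read_state(),[.50,-.289,.40],np.radians(-41.7))"
```

```text
shift [-0.1174  0.0988 -0.0034] turn 0.1158 | now [ 0.4866 -0.1361  0.3969] yawy -35.07 tilt 0.13
```

Request:
apply_moves --targets '[[[-0.03, 0.025, -0.003], 0.03], [[-0.06, 0.05, -0.003], 0.06], [[-0.09, 0.075, -0.003], 0.09], [[-0.117, 0.099, -0.003], 0.116], [[-0.117, 0.099, -0.003], 0.116], [[-0.117, 0.099, -0.003], 0.116]]'

```text
time: 8.3
position: [0.5002, -0.2904, 0.3961]
tool_rot: [-0.003, 0.913, 0.408, -0.0]
ft_force: [0.4, 1.0, -1.9]
opening: 0.0588
```

```bash
python3 -c "
from h import *
goto(status.read_state(),[.50,-.289,.40],np.radians(-41.7))
c=grab('wrist','w7');crop(c,200,60,160,140,5,'w7c')"
```

```text
shift [ 0.0009 -0.0011 -0.0039] turn -0.0027 | now [ 0.5002 -0.2904  0.3961] yawy -41.85 tilt 0.322
```

View pics/w7.png

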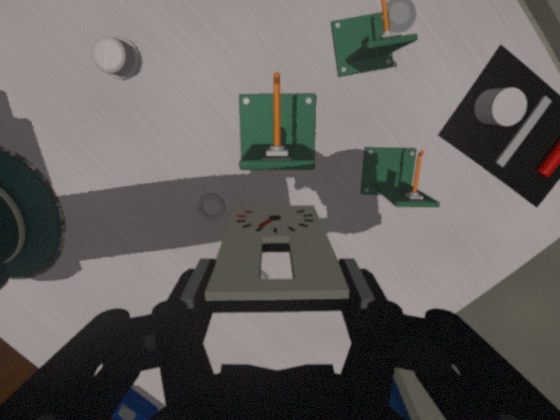

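View pics/w7c.png

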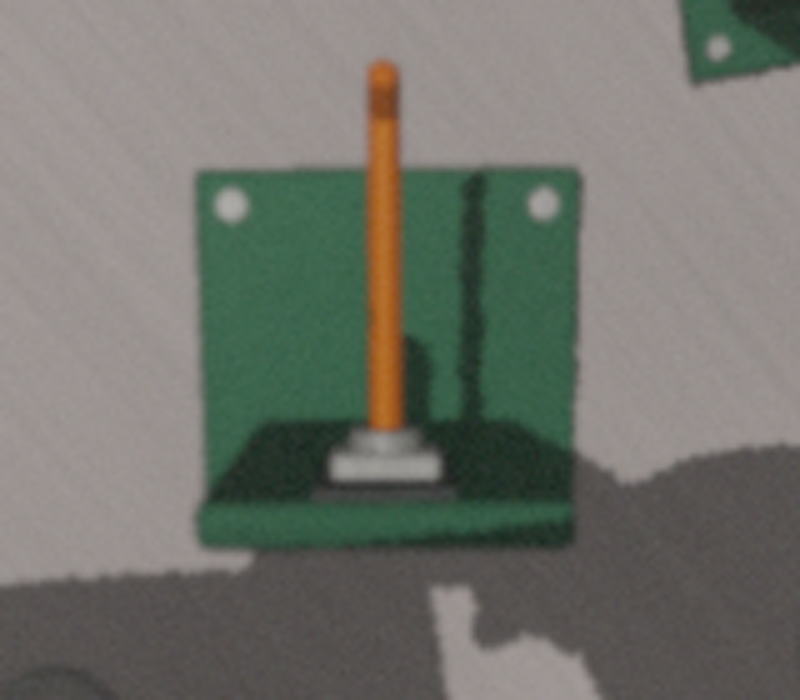

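The wrist view shows the large stand square-on. The bar runs vertically at column 277, rows 72–146, and the panel's top edge is at row ~163.

Run:
```python
from h import *
c=grab('wrist');st=status.read_state();Rm,p=Rt(st)
f=lambda l:np.array(l,float)/5+[200-.4,60-.4]
P=onz(c,f([[199,505],[575,505],[199,548],[575,548]]),.2);print('panel w',np.linalg.norm(P[0]-P[1]),np.linalg.norm(P[2]-P[3]))
d=P[1]-P[0];h=np.arctan2(d[1],d[0])+np.pi/2;print('head',np.degrees(h))
for z in (.165,.17,.175):
  B=onz(c,f([[386,430],[383.5,115],[383,62]]),z);d=B[1]-B[0];print(z,B.round(4).tolist(),'head',np.degrees(np.arctan2(d[1],d[0])),np.linalg.norm(d))
Q=onz(c,f([[198,172],[580,170]]),.008);d=Q[1]-Q[0];print('base',Q.round(4),np.degrees(np.arctan2(d[1],d[0]))+90,np.linalg.norm(d))
u=np.array([np.cos(h),np.sin(h)]);mid=(P[0]+P[1])/2;o=mid[:2]+.028*u;print('origin from panel',o, 'basefront x',(Q.mean(0)[:2]-o)@u,'y',(Q.mean(0)[:2]-o)@[-u[1],u[0]])
print('bar y', [((b[:2]-o)@[-u[1],u[0]]).round(4) for b in B],[((b[:2]-o)@u).round(4) for b in B])
# tip by side & top
crop(c,195,250,170,70,4.6,'w7p')
t=grab('top');crop(t,330,170,80,80,8,'t7');s=grab('side');crop(s,325,205,60,50,10,'s7')
```

```text
panel w 0.088504216059058 0.08918314724600422
head 48.215318749660284
0.165 [[0.5218, -0.2654, 0.165], [0.5719, -0.2085, 0.165], [0.5799, -0.1994, 0.165]] head 48.63487280250822 0.07574333490810947
0.17 [[0.5222, -0.265, 0.17], [0.5716, -0.2088, 0.17], [0.5795, -0.1998, 0.17]] head 48.63487280250816 0.07481744075989262
0.175 [[0.5226, -0.2646, 0.175], [0.5714, -0.2091, 0.175], [0.5792, -0.2002, 0.175]] head 48.63487280250818 0.07389154661167571
base [[ 0.5205 -0.1707  0.008 ]
 [ 0.617  -0.2561  0.008 ]] 48.45975697233214 0.12891351166996792
origin from panel [ 0.53164466 -0.25486838] basefront x 0.0556327112938179 y -1.9207698769233012e-05
bar y [np.float64(0.0003), np.float64(0.0008), np.float64(0.001)] [np.float64(-0.0133), np.float64(0.0606), np.float64(0.0724)]
```

View pics/w7p.png

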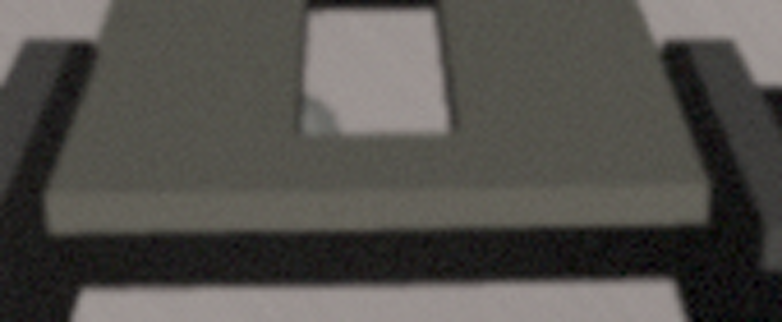

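View pics/s7.png

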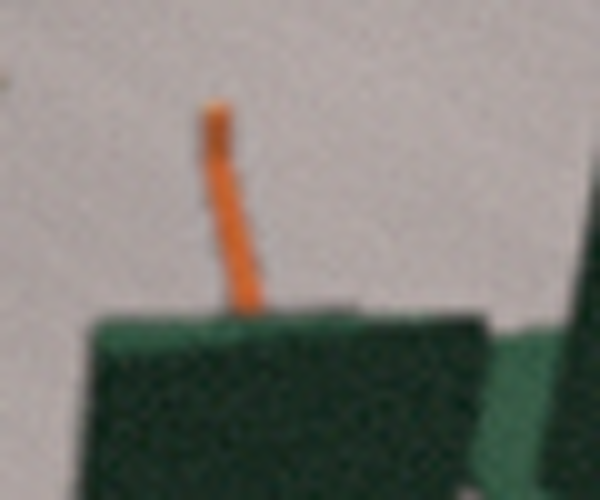

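Run:
```python
from h import *
c=grab('wrist');st=status.read_state();Rm,p=Rt(st)
f=lambda l:np.array(l,float)/4.6+[195-.4,250-.4]
o,d=ray(c,f([[46,234],[710,227]])); D=d@Rm # tool frame
ot=Rm.T@(o-p)
# both on mid plane of the top edge at tool z = zt ; solve width .06
for zt in (-.056,-.058,-.06,-.062,-.064,-.066):
    q=ot+D*((zt-ot[2])/D[:,2])[:,None]; print(zt,q.round(4).tolist(),np.linalg.norm(q[0]-q[1]).round(4))
t=grab('top');s=grab('side')
o=np.array([.5316,-.2549]);h=np.radians(48.4);u=np.array([np.cos(h),np.sin(h)])
g=np.array([[21.7,10.5],[21.7,15.5]])+[324.55,204.55]
O,d=ray(s,g)
for i in range(2):
  for x in (.06,.063,.066,.069):
    P=o+u*x; tt=((P-O[:2])@d[i,:2])/(d[i,:2]@d[i,:2]); r=O+d[i]*tt; print(i,x,r.round(4), 'lat',np.linalg.norm(r[:2]-P).round(4))
# panel top corners in side for check (z=.2)
for y in (-.045,.045):
  print('panel corner proj', (proj(s,np.r_[o-.028*u+y*np.array([-u[1],u[0]]),.2])-[324.55,204.55])*10)
```

```text
-0.056 [[-0.0036, -0.0307, -0.056], [-0.0029, 0.0329, -0.056]] 0.0636
-0.058 [[-0.0023, -0.0301, -0.058], [-0.0016, 0.0324, -0.058]] 0.0625
-0.06 [[-0.001, -0.0296, -0.06], [-0.0002, 0.0319, -0.06]] 0.0615
-0.062 [[0.0004, -0.0291, -0.062], [0.0011, 0.0313, -0.062]] 0.0604
-0.064 [[0.0017, -0.0285, -0.064], [0.0024, 0.0308, -0.064]] 0.0593
-0.066 [[0.003, -0.028, -0.066], [0.0037, 0.0303, -0.066]] 0.0583
0 0.06 [ 0.5697 -0.2076  0.1868] lat 0.003
0 0.063 [ 0.572  -0.2059  0.1845] lat 0.0024
0 0.066 [ 0.5744 -0.2041  0.1821] lat 0.0017
0 0.069 [ 0.5768 -0.2024  0.1798] lat 0.0011
1 0.06 [ 0.5705 -0.2088  0.1713] lat 0.0015
1 0.063 [ 0.5729 -0.2071  0.1689] lat 0.0009
1 0.066 [ 0.5753 -0.2054  0.1665] lat 0.0002
1 0.069 [ 0.5777 -0.2036  0.1641] lat 0.0004
panel corner proj [[491.90259457 306.5613042 ]]
panel corner proj [[ 91.20173241 313.21625708]]
```

Hook axis is estimated at z≈0.167, heading 48.4°, stand origin (0.5316, -0.2549). The plate's origin is 58 mm below the TCP. I'll go to the front of the tip at stand x=120 mm.

```bash
cat >> h.py <<'E'
O2=np.array([.5316,-.2549]);H=np.radians(48.4);U=np.array([np.cos(H),np.sin(H)]);V=np.array([-U[1],U[0]])
def st(x,y,z): return np.r_[O2+x*U+y*V,z]
def go(x,y,z):
    s=status.read_state(); goto(s,st(x,y,z),H-np.pi/2); p=s['position']
    print('stand frame TCP',((p[:2]-O2)@U).round(4),((p[:2]-O2)@V).round(4),'F',s['ft_force'].round(2),'t',round(s['time'],2))
E
python3 -c "
from h import *
go(.125,.0015,.145)"
```

```text
shift [ 1.697e-01 -2.000e-04  2.552e-01] turn -0.0007 | now [ 0.5004 -0.2879  0.3998] yawy -41.64 tilt 0.133
stand frame TCP -0.0453 0.0014 F [ 0.19  0.26 -1.78] t 8.65
```

Request:
apply_moves --targets '[[[0.04, 0, 0], 0], [[0.08, 0, 0], 0], [[0.12, 0, 0], 0], [[0.16, 0, 0.01], 0], [[0.17, 0, 0.04], 0], [[0.17, 0, 0.08], 0], [[0.17, 0, 0.12], 0], [[0.17, 0, 0.16], 0]]'

```text
time: 9.32
position: [0.6136, -0.1594, 0.2386]
tool_rot: [-0.0, 0.912, 0.41, 0.001]
ft_force: [0.7, -0.9, -1.2]
opening: 0.0586
```

```bash
python3 -c "
from h import *
go(.125,.0015,.145)"
```

```text
shift [-0.0011  0.0005  0.0936] turn 0.001 | now [ 0.6136 -0.1594  0.2386] yawy -41.54 tilt 0.153
stand frame TCP 0.1259 0.0021 F [ 0.68 -0.95 -1.16] t 9.32
```

Request:
apply_moves --targets '[[[-0.001, 0.0005, 0.03], 0], [[-0.001, 0.0005, 0.06], 0], [[-0.001, 0.0005, 0.093], 0], [[-0.001, 0.0005, 0.093], 0], [[-0.001, 0.0005, 0.093], 0]]'

```text
time: 9.73
position: [0.6129, -0.1597, 0.1451]
tool_rot: [-0.001, 0.912, 0.411, 0.0]
ft_force: [-0.4, -0.4, 0.3]
opening: 0.0586
```

```bash
python3 -c "
from h import *
go(.125,.0015,.145);go(.04,.0015,.145)
c=grab('wrist','w8');crop(c,180,170,190,140,4,'w8c')
c=grab('side','s8');c=grab('top');crop(c,300,140,130,110,6,'t8')"
```

```text
shift [-0.0002  0.0009  0.0001] turn 0.0016 | now [ 0.6129 -0.1597  0.1451] yawy -41.51 tilt 0.128
stand frame TCP 0.1252 0.0024 F [-0.45 -0.38  0.29] t 9.73
shift [-0.0852  0.0007 -0.    ] turn 0.0016 | now [ 0.6129 -0.1597  0.1451] yawy -41.51 tilt 0.128
stand frame TCP 0.1252 0.0024 F [-0.45 -0.38  0.29] t 9.73
```

View pics/w8c.png

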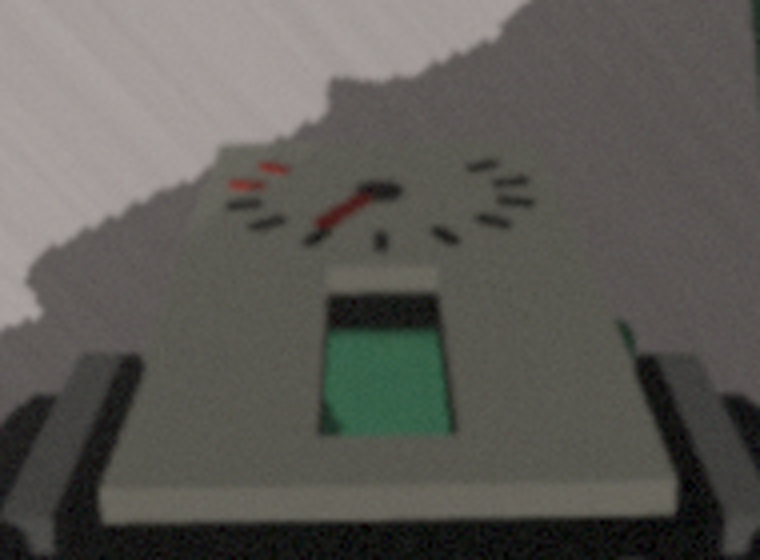

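View pics/s8.png

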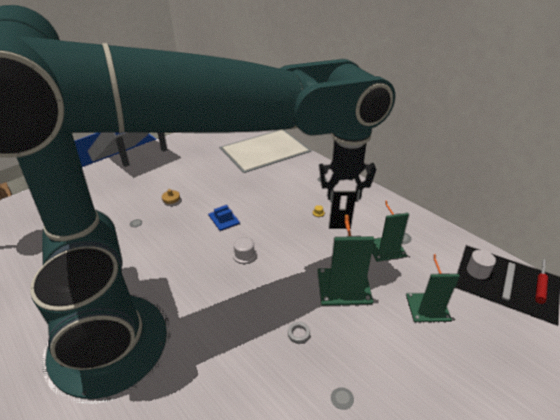

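View pics/t8.png

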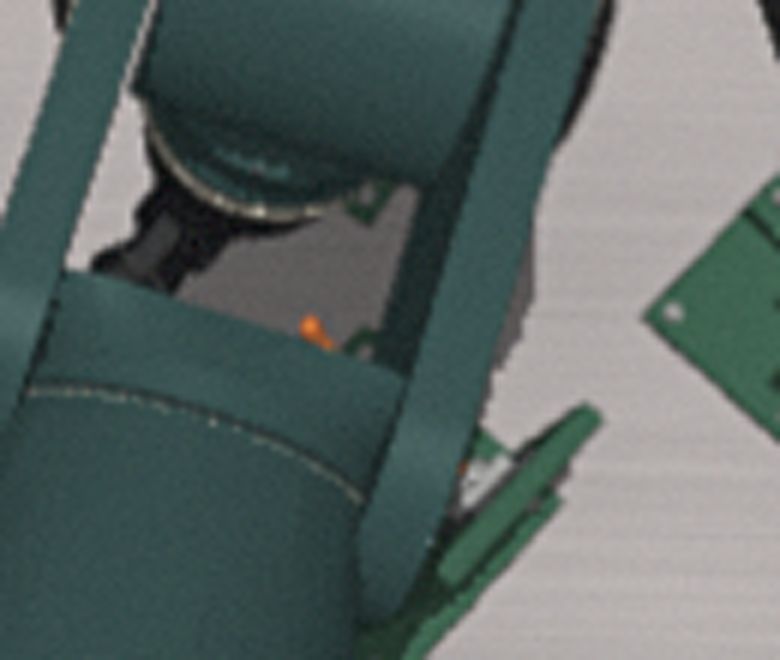

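Aligned. I'll move in slowly in two stages and check the force in between.

Request:
apply_moves --targets '[[[-0.02, 0.001, 0], 0], [[-0.032, 0.001, 0], 0], [[-0.04, 0.001, 0], 0], [[-0.046, 0.001, 0], 0], [[-0.052, 0.001, 0], 0], [[-0.057, 0.001, 0], 0], [[-0.062, 0.001, 0], 0]]'

```text
time: 10.47
position: [0.5739, -0.2078, 0.1485]
tool_rot: [0.001, 0.912, 0.41, 0.003]
ft_force: [0.0, 0.6, -1.3]
opening: 0.0586
```

```bash
python3 -c "
from h import *
go(.04,.0015,.145)
c=grab('wrist');crop(c,180,170,190,140,4,'w9c')
c=grab('side');crop(c,310,150,80,100,6,'s9')"
```

```text
shift [-0.0233 -0.0019  0.0034] turn 0.0012 | now [ 0.5739 -0.2078  0.1485] yawy -41.53 tilt 0.318
stand frame TCP 0.0633 -0.0004 F [ 0.    0.55 -1.27] t 10.47
```

View pics/w9c.png

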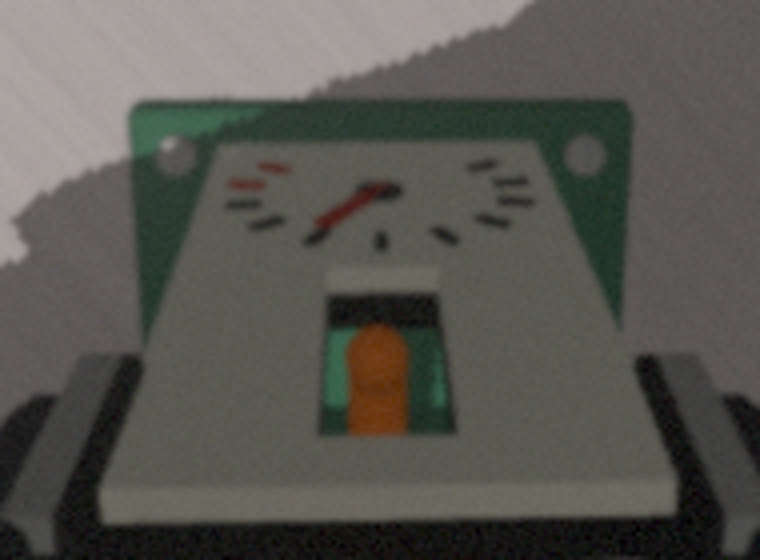

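View pics/s9.png

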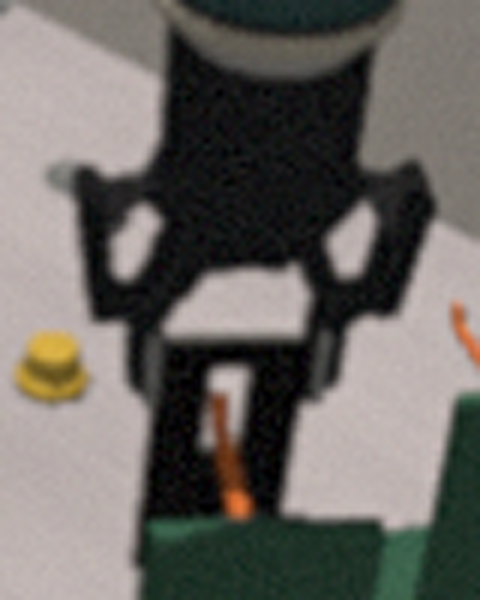

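The hook's tip is visible through the slot, centred within about 1.5 mm, and there's no contact. Continuing to x≈40 mm.

Request:
apply_moves --targets '[[[-0.006, -0.001, 0.002], 0], [[-0.012, -0.0015, 0.003], 0], [[-0.018, -0.0015, 0.003], 0], [[-0.023, -0.0015, 0.003], 0], [[-0.023, -0.0015, 0.003], 0], [[-0.023, -0.0015, 0.003], 0]]'

```text
time: 11.07
position: [0.5574, -0.2244, 0.1454]
tool_rot: [0.001, 0.912, 0.41, 0.003]
ft_force: [0.2, 0.4, -1.3]
opening: 0.0587
```

```bash
python3 -c "
from h import *
go(.04,.0015,.119)
c=grab('wrist');crop(c,180,170,190,140,4,'w10c')
go(.04,.0015,.119)
c=grab('side');crop(c,310,150,80,100,6,'s10')
go(.04,.0015,.119)"
```

```text
shift [ 0.     -0.0006  0.0264] turn 0.0003 | now [ 0.5574 -0.2244  0.1454] yawy -41.58 tilt 0.323
stand frame TCP 0.0399 0.001 F [ 0.19  0.37 -1.34] t 11.07
shift [-0.0002 -0.0006  0.0264] turn 0.0005 | now [ 0.5575 -0.2243  0.1454] yawy -41.57 tilt 0.323
stand frame TCP 0.0401 0.001 F [-0.03  0.52 -1.57] t 11.12
shift [-0.0004 -0.0006  0.0264] turn 0.0007 | now [ 0.5576 -0.2241  0.1454] yawy -41.56 tilt 0.32
stand frame TCP 0.0403 0.001 F [ 0.97  0.26 -1.38] t 11.17
```

View pics/w10c.png

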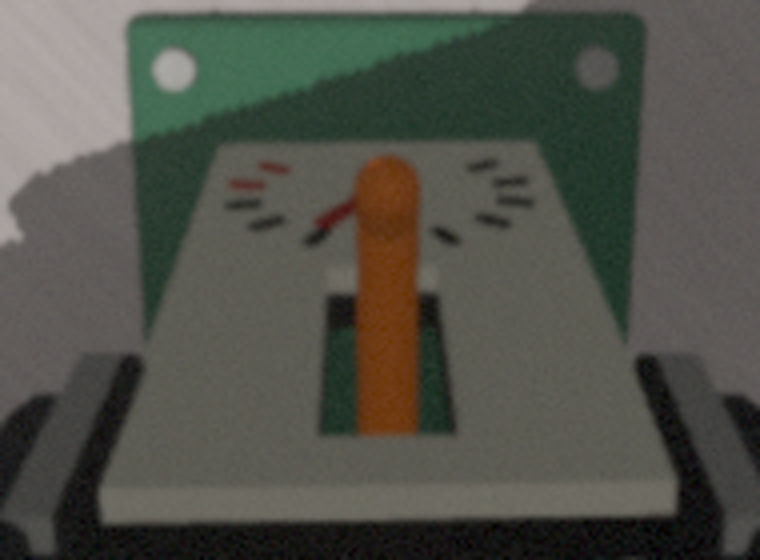

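View pics/s10.png

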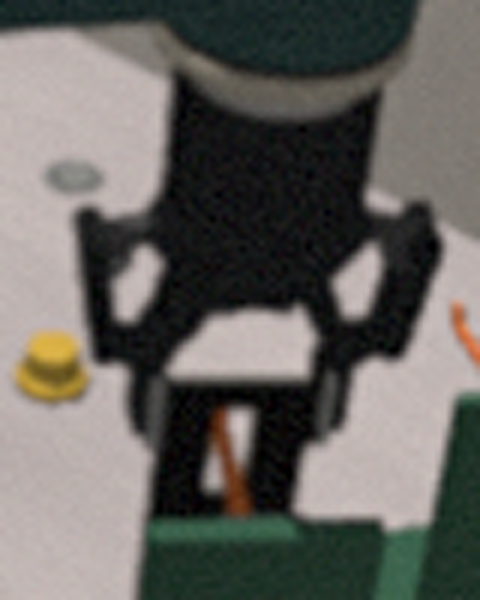

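The bar runs through the slot, centred. I'll lower in small steps to feel for it.

Request:
apply_moves --targets '[[[0, -0.0003, 0.004], 0], [[0, -0.0003, 0.008], 0], [[0, -0.0003, 0.012], 0], [[0, -0.0003, 0.014], 0], [[0, -0.0003, 0.014], 0], [[0, -0.0003, 0.014], 0]]'

```text
time: 11.67
position: [0.5574, -0.2238, 0.1311]
tool_rot: [0.001, 0.912, 0.41, 0.003]
ft_force: [0.1, -0.2, -2.5]
opening: 0.0589
```

Request:
apply_moves --targets '[[[0, 0, 0.001], 0], [[0, 0, 0.002], 0], [[0, 0, 0.003], 0], [[0, 0, 0.003], 0]]'

```text
time: 12.0
position: [0.5573, -0.2239, 0.128]
tool_rot: [0.001, 0.912, 0.41, 0.002]
ft_force: [-0.1, 0.4, -1.3]
opening: 0.0589
```

Tracking is accurate for small moves.

Request:
apply_moves --targets '[[[0, 0, 0.001], 0], [[0, 0, 0.002], 0], [[0, 0, 0.002], 0]]'

```text
time: 12.25
position: [0.5573, -0.2238, 0.1257]
tool_rot: [0.001, 0.912, 0.41, 0.002]
ft_force: [-0.7, 0.3, -1.7]
opening: 0.0586
```

Request:
apply_moves --targets '[[[0, 0, 0.0005], 0], [[0, 0, 0.001], 0], [[0, 0, 0.001], 0]]'

```text
time: 12.5
position: [0.5573, -0.2238, 0.1246]
tool_rot: [0.001, 0.912, 0.41, 0.002]
ft_force: [0.1, -0.4, -2.4]
opening: 0.0584
```

Request:
apply_moves --targets '[[[0, 0, 0.0005], 0], [[0, 0, 0.001], 0], [[0, 0, 0.001], 0]]'

```text
time: 12.75
position: [0.5572, -0.2237, 0.1234]
tool_rot: [0.0, 0.912, 0.41, 0.002]
ft_force: [0.8, -0.7, -1.7]
opening: 0.0586
```

Request:
apply_moves --targets '[[[0, 0, 0.0005], 0], [[0, 0, 0.001], 0], [[0, 0, 0.001], 0]]'

```text
time: 13.0
position: [0.5572, -0.2237, 0.1223]
tool_rot: [0.0, 0.912, 0.41, 0.002]
ft_force: [-0.1, 0.3, -1.5]
opening: 0.0586
```

Request:
apply_moves --targets '[[[0, 0, 0.0005], 0], [[0, 0, 0.001], 0], [[0, 0, 0.001], 0]]'

```text
time: 13.25
position: [0.5571, -0.2237, 0.1212]
tool_rot: [0.0, 0.912, 0.41, 0.002]
ft_force: [-1.0, -0.4, -0.9]
opening: 0.0584
```

Request:
apply_moves --targets '[[[0, 0, 0.0005], 0], [[0, 0, 0.001], 0], [[0, 0, 0.001], 0]]'

```text
time: 13.5
position: [0.5571, -0.2237, 0.1201]
tool_rot: [0.0, 0.912, 0.41, 0.002]
ft_force: [-0.4, -0.9, -1.9]
opening: 0.0588
```

Request:
apply_moves --targets '[[[0, 0, 0.0007], 0], [[0, 0, 0.0007], 0]]'

```text
time: 13.67
position: [0.5571, -0.2237, 0.1192]
tool_rot: [0.0, 0.912, 0.41, 0.002]
ft_force: [-0.3, 0.4, -1.5]
opening: 0.0585
```

Request:
apply_moves --targets '[[[0, 0, 0.0007], 0], [[0, 0, 0.0007], 0]]'

```text
time: 13.83
position: [0.5571, -0.2237, 0.1186]
tool_rot: [0.0, 0.912, 0.41, 0.002]
ft_force: [-0.9, 0.4, -0.1]
opening: 0.0585
```

Request:
apply_moves --targets '[[[0, 0, 0.0005], 0], [[0, 0, 0.0005], 0]]'

```text
time: 14.0
position: [0.5572, -0.2237, 0.1184]
tool_rot: [0.001, 0.912, 0.41, 0.002]
ft_force: [0.0, -0.2, 2.6]
opening: 0.0585
```

Contact at TCP z≈0.1186, as predicted. N≈4 N now, so I'll ease towards 10 N.

Request:
apply_moves --targets '[[[0, 0, 0.0006], 0], [[0, 0, 0.0006], 0]]'

```text
time: 14.17
position: [0.5573, -0.2238, 0.118]
tool_rot: [0.001, 0.912, 0.41, 0.002]
ft_force: [-1.5, 0.8, 3.3]
opening: 0.0586
```

Request:
apply_moves --targets '[[[0, 0, 0.0006], 0], [[0, 0, 0.0006], 0]]'

```text
time: 14.33
position: [0.5574, -0.2238, 0.1176]
tool_rot: [0.001, 0.912, 0.41, 0.002]
ft_force: [-1.6, 1.1, 5.7]
opening: 0.0586
```

```bash
python3 -c "
from h import *
go(.04,.0015,.119)"
```

```text
shift [-0.0003 -0.0001 -0.0014] turn 0.0007 | now [ 0.5574 -0.2238  0.1176] yawy -41.56 tilt 0.298
stand frame TCP 0.0403 0.0014 F [-1.64  1.07  5.72] t 14.33
```

Request:
apply_moves --targets '[[[0, 0, 0.0007], 0], [[0, 0, 0.0007], 0]]'

```text
time: 14.5
position: [0.5574, -0.2239, 0.1172]
tool_rot: [0.001, 0.912, 0.41, 0.003]
ft_force: [-2.5, 1.4, 7.3]
opening: 0.0589
```

Request:
apply_moves --targets '[[[0, 0, 0.0004], 0], [[0, 0, 0.0004], 0]]'

```text
time: 14.67
position: [0.5575, -0.2239, 0.1171]
tool_rot: [0.001, 0.912, 0.41, 0.003]
ft_force: [-1.9, 0.8, 7.0]
opening: 0.0587
```

Request:
apply_moves --targets '[[[0, 0, 0.0005], 0], [[0, 0, 0.0005], 0], [[0, 0, 0.0005], 0], [[0, 0, 0.0005], 0]]'

```text
time: 15.0
position: [0.5575, -0.2239, 0.117]
tool_rot: [0.001, 0.912, 0.41, 0.003]
ft_force: [-2.9, 1.6, 7.0]
opening: 0.0587
```

```bash
python3 -c "
from h import *
for i in range(4):
    go(.04,.0015,.119); grab('top')"
```

```text
shift [-0.0004 -0.0003 -0.002 ] turn 0.0008 | now [ 0.5575 -0.2239  0.117 ] yawy -41.56 tilt 0.348
stand frame TCP 0.0404 0.0012 F [-2.93  1.58  6.96] t 15.0
shift [-0.0004 -0.0003 -0.0019] turn 0.0008 | now [ 0.5576 -0.2239  0.1171] yawy -41.55 tilt 0.35
stand frame TCP 0.0404 0.0012 F [-3.05  1.23  6.63] t 15.05
shift [-0.0004 -0.0003 -0.0019] turn 0.0007 | now [ 0.5575 -0.2239  0.1171] yawy -41.56 tilt 0.349
stand frame TCP 0.0404 0.0011 F [-2.47  1.03  6.64] t 15.1
shift [-0.0004 -0.0003 -0.002 ] turn 0.0008 | now [ 0.5575 -0.2239  0.117 ] yawy -41.56 tilt 0.345
stand frame TCP 0.0404 0.0012 F [-3.3   1.27  6.35] t 15.15
```

Request:
apply_moves --targets '[[[-0.0003, -0.0003, 0.0008], 0], [[-0.0003, -0.0003, 0.0008], 0], [[-0.0003, -0.0003, 0.0008], 0], [[-0.0003, -0.0003, 0.0008], 0]]'

```text
time: 15.53
position: [0.5575, -0.2239, 0.1169]
tool_rot: [0.001, 0.912, 0.41, 0.003]
ft_force: [-0.2, 1.9, 7.4]
opening: 0.0587
```

```bash
python3 -c "
from h import *
for i in range(4):
    go(.04,.0015,.119); grab('top')"
```

```text
shift [-0.0003 -0.0002 -0.0021] turn 0.0009 | now [ 0.5575 -0.2239  0.1169] yawy -41.55 tilt 0.407
stand frame TCP 0.0403 0.0012 F [-0.22  1.9   7.38] t 15.53
shift [-0.0003 -0.0003 -0.0021] turn 0.0008 | now [ 0.5575 -0.2239  0.1169] yawy -41.55 tilt 0.406
stand frame TCP 0.0403 0.0012 F [-0.8   1.79  7.83] t 15.58
shift [-0.0003 -0.0002 -0.0022] turn 0.0008 | now [ 0.5575 -0.2239  0.1168] yawy -41.55 tilt 0.406
stand frame TCP 0.0403 0.0012 F [-1.52  0.84  7.25] t 15.63
shift [-0.0003 -0.0003 -0.0022] turn 0.0008 | now [ 0.5575 -0.2239  0.1168] yawy -41.55 tilt 0.405
stand frame TCP 0.0403 0.0012 F [-0.66  1.72  8.02] t 15.68
```

Request:
apply_moves --targets '[[[-0.0001, -0.0001, 0.0008], 0], [[-0.0001, -0.0001, 0.0008], 0], [[-0.0001, -0.0001, 0.0008], 0], [[-0.0001, -0.0001, 0.0008], 0], [[-0.0001, -0.0001, 0.0008], 0], [[-0.0001, -0.0001, 0.0008], 0], [[-0.0001, -0.0001, 0.0008], 0], [[-0.0001, -0.0001, 0.0008], 0]]'

```text
time: 16.4
position: [0.5576, -0.2239, 0.1167]
tool_rot: [0.002, 0.912, 0.41, 0.004]
ft_force: [-1.5, 0.6, 7.6]
opening: 0.0589
```

```bash
python3 -c "
from h import *
for i in range(5):
    go(.04,.0015,.119); grab('top')
c=grab('wrist');crop(c,180,170,190,140,4,'w11c')
c=grab('side');crop(c,310,150,80,100,6,'s11')"
```

```text
shift [-0.0004 -0.0004 -0.0023] turn 0.0009 | now [ 0.5576 -0.2239  0.1167] yawy -41.55 tilt 0.454
stand frame TCP 0.0404 0.0011 F [-1.52  0.56  7.59] t 16.4
shift [-0.0004 -0.0004 -0.0023] turn 0.0009 | now [ 0.5576 -0.2239  0.1167] yawy -41.55 tilt 0.454
stand frame TCP 0.0404 0.0011 F [-2.74  1.74  8.25] t 16.45
shift [-0.0004 -0.0004 -0.0023] turn 0.0009 | now [ 0.5576 -0.2239  0.1167] yawy -41.55 tilt 0.452
stand frame TCP 0.0404 0.0011 F [-1.53  1.41  7.55] t 16.5
shift [-0.0004 -0.0003 -0.0023] turn 0.0009 | now [ 0.5576 -0.2239  0.1167] yawy -41.55 tilt 0.453
stand frame TCP 0.0404 0.0011 F [-2.28  1.78  8.44] t 16.55
shift [-0.0004 -0.0004 -0.0023] turn 0.0009 | now [ 0.5576 -0.224   0.1167] yawy -41.55 tilt 0.453
stand frame TCP 0.0404 0.0011 F [-1.17  0.71  7.63] t 16.6
```

View pics/w11c.png

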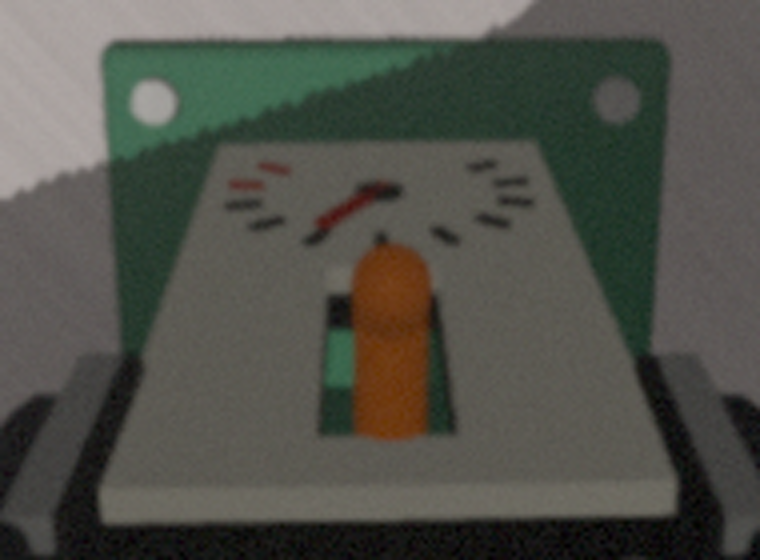

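View pics/s11.png

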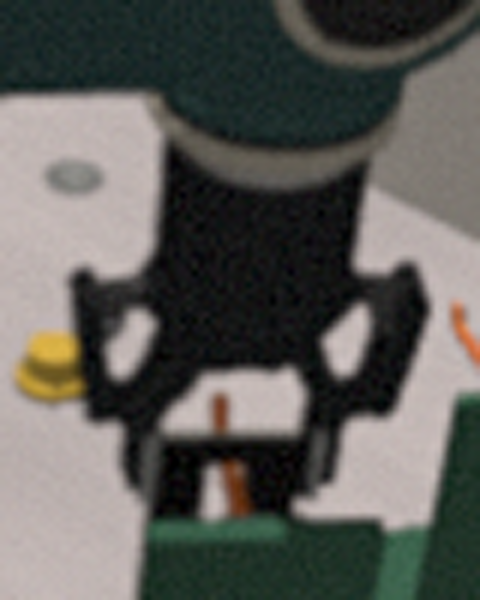

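The plate was held at about 9.5 N for over a second with no slip in the grip. Now I'll ease up.

Request:
apply_moves --targets '[[[-0.0003, -0.0003, -0.0003], 0], [[-0.0003, -0.0003, -0.0008], 0], [[-0.0003, -0.0003, -0.0012], 0], [[-0.0003, -0.0003, -0.0015], 0], [[-0.0003, -0.0003, -0.0018], 0], [[-0.0003, -0.0003, -0.0018], 0]]'

```text
time: 17.25
position: [0.5572, -0.2239, 0.1184]
tool_rot: [0.002, 0.912, 0.41, 0.004]
ft_force: [2.3, 1.4, 1.6]
opening: 0.0588
```

```bash
python3 -c "
from h import *
for i in range(3):
    go(.04,.0015,.119); grab('top')"
```

```text
shift [-0.0002 -0.0001 -0.0006] turn 0.001 | now [ 0.5572 -0.2239  0.1184] yawy -41.54 tilt 0.459
stand frame TCP 0.0402 0.0014 F [2.29 1.43 1.64] t 17.25
shift [-0.0002 -0.     -0.0006] turn 0.0009 | now [ 0.5572 -0.2239  0.1184] yawy -41.55 tilt 0.456
stand frame TCP 0.0402 0.0015 F [2.52 2.58 1.75] t 17.3
shift [-0.0002 -0.     -0.0006] turn 0.001 | now [ 0.5572 -0.2239  0.1184] yawy -41.54 tilt 0.453
stand frame TCP 0.0402 0.0015 F [1.56 1.84 3.08] t 17.35
```

Request:
apply_moves --targets '[[[0.0, 0.0003, -0.0002], 0], [[0.0, 0.0003, -0.0003], 0], [[0.0, 0.0003, -0.0003], 0], [[0.0, 0.0003, -0.0003], 0]]'

```text
time: 17.73
position: [0.5573, -0.2241, 0.1185]
tool_rot: [0.002, 0.912, 0.41, 0.003]
ft_force: [-0.6, 2.2, 2.1]
opening: 0.0587
```

Request:
apply_moves --targets '[[[-0.0002, 0.0, -0.0003], 0], [[-0.0002, 0.0, -0.0004], 0], [[-0.0002, 0.0, -0.0004], 0], [[-0.0002, 0.0, -0.0004], 0]]'

```text
time: 18.07
position: [0.557, -0.2243, 0.1187]
tool_rot: [0.001, 0.912, 0.41, 0.003]
ft_force: [0.6, 0.8, -0.3]
opening: 0.0587
```

The hook now carries about the plate's weight. I'll release gradually.

Request:
apply_moves --targets '[[[0, 0, 0], 0], [[0, 0, 0], 0], [[0, 0, 0], 0]]' --squeeze 20

```text
time: 18.32
position: [0.557, -0.2244, 0.1187]
tool_rot: [0.002, 0.912, 0.41, 0.003]
ft_force: [0.4, 0.4, -0.1]
opening: 0.0584
```

Request:
apply_moves --targets '[[[0, 0, 0], 0], [[0, 0, 0], 0], [[0, 0, 0], 0]]' --claw 0.064

```text
time: 18.57
position: [0.557, -0.2244, 0.1188]
tool_rot: [0.002, 0.912, 0.41, 0.003]
ft_force: [-0.7, 0.2, 0.4]
opening: 0.0645
```

Request:
apply_moves --targets '[[[0, 0, 0], 0], [[0, 0, 0], 0], [[0, 0, 0], 0], [[0, 0, 0], 0], [[0, 0, 0], 0]]' --claw 0.08

```text
time: 18.98
position: [0.557, -0.2244, 0.1188]
tool_rot: [0.002, 0.912, 0.41, 0.003]
ft_force: [0.0, 0.3, -0.4]
opening: 0.0798
```

```bash
python3 -c "
from h import *
go(.04,.0015,.119)
c=grab('wrist');crop(c,140,150,270,180,2.9,'w12c')
c=grab('side');crop(c,310,150,80,100,6,'s12')"
```

```text
shift [ 0.0003 -0.0002 -0.0002] turn 0.0008 | now [ 0.557  -0.2244  0.1188] yawy -41.56 tilt 0.412
stand frame TCP 0.0397 0.0013 F [ 0.03  0.32 -0.4 ] t 18.98
```

View pics/w12c.png

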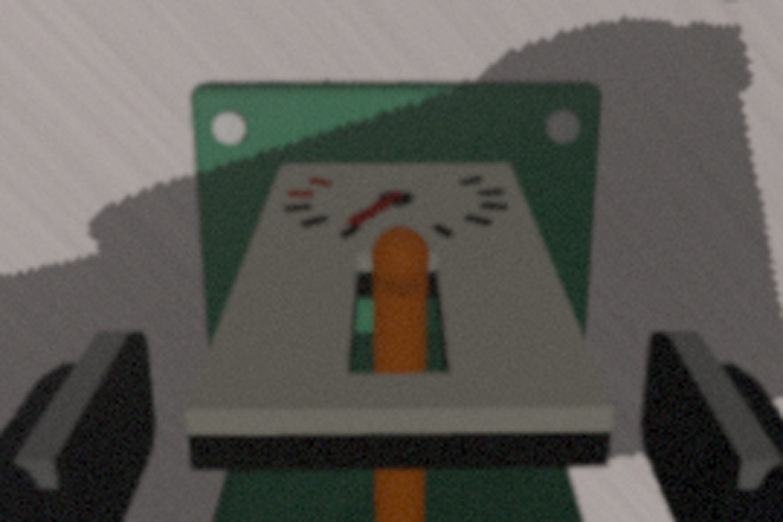

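View pics/s12.png

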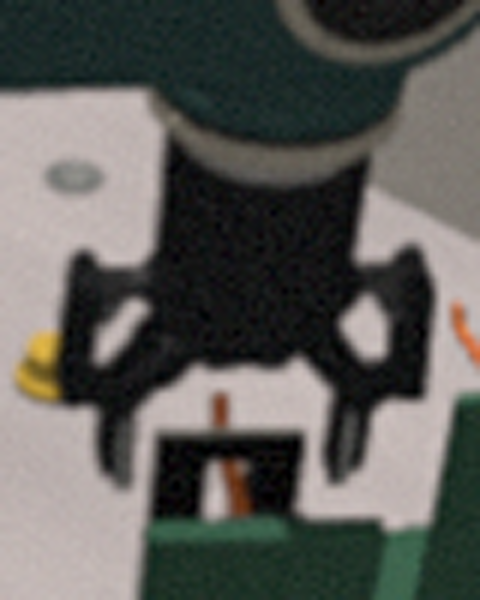

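The plate is hanging free between the open fingers, upright and centred. I'll open fully and retreat straight up.

Request:
apply_moves --targets '[[[0, 0, 0], 0], [[0, 0, 0], 0], [[0, 0, -0.005], 0], [[0, 0, -0.015], 0], [[0, 0, -0.025], 0], [[0, 0, -0.035], 0], [[0, 0, -0.05], 0], [[0, 0, -0.065], 0]]' --claw 0.085

```text
time: 19.75
position: [0.5565, -0.2244, 0.1856]
tool_rot: [0.002, 0.912, 0.41, 0.003]
ft_force: [0.4, 0.8, -0.0]
opening: 0.085
```

Request:
apply_moves --targets '[[[0, 0, -0.03], 0], [[0, 0, -0.06], 0], [[0, 0, -0.09], 0], [[0, 0, -0.12], 0], [[0, 0, -0.14], 0], [[0, 0, -0.14], 0], [[0, 0, -0.14], 0], [[0, 0, -0.14], 0]]'

```text
time: 20.42
position: [0.5553, -0.2243, 0.3255]
tool_rot: [0.002, 0.912, 0.41, 0.003]
ft_force: [-1.2, 0.6, 0.3]
opening: 0.0853
```

Request:
apply_moves --targets '[[[-0.03, 0, 0], 0], [[-0.06, 0, 0], 0], [[-0.09, 0, 0], 0], [[-0.09, 0, 0], 0], [[-0.09, 0, 0], 0], [[-0.09, 0, 0], 0]]'

```text
time: 20.92
position: [0.4956, -0.2914, 0.3244]
tool_rot: [0.001, 0.912, 0.41, 0.003]
ft_force: [0.4, 1.2, 0.0]
opening: 0.0849
```

```bash
python3 -c "
from h import *
go(.04,.0015,.119)
c=grab('wrist','w13');crop(c,190,60,160,140,5,'w13c')
c=grab('side','s13');c=grab('top','t13')"
```

```text
shift [0.0902 0.0003 0.2059] turn 0.0004 | now [ 0.4956 -0.2914  0.3244] yawy -41.58 tilt 0.378
stand frame TCP -0.0512 0.0027 F [0.35 1.15 0.01] t 20.92
```

View pics/w13.png

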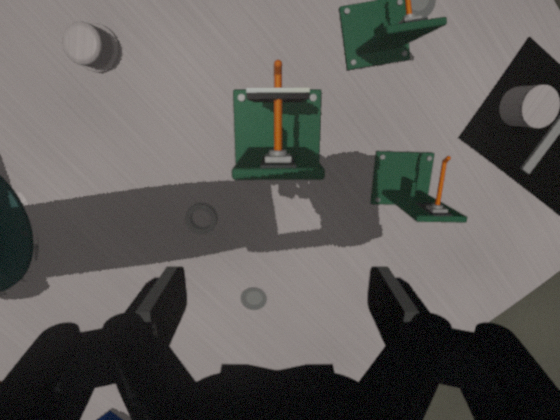

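View pics/s13.png

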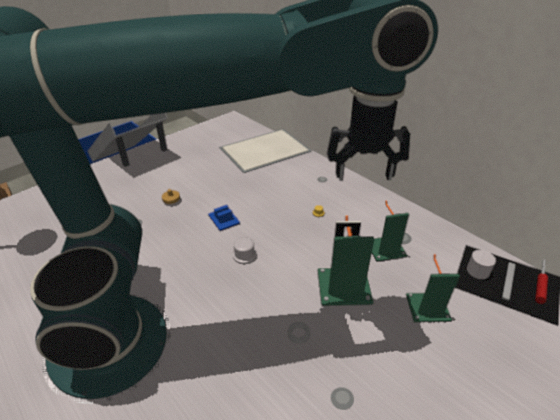

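The plate hangs across the bar at (278,94) in the wrist view, square to it, with the white side outward. The bystanders look unmoved. I'll do a last position and stillness check, then hand in.

```bash
python3 -c "
from h import *
a=grab('wrist');crop(a,220,50,120,140,4,'w14c')
for i in range(6): grab('top')
b=grab('wrist')
print('diff',np.abs(cv2.GaussianBlur(a['image'],(5,5),0)[50:180,220:340].astype(int)-cv2.GaussianBlur(b['image'],(5,5),0)[50:180,220:340]).max())
P=onz(b,[[246,94],[310,94]],.181)
for p in P: print((p[:2]-O2)@U,(p[:2]-O2)@V)
d=P[1]-P[0];print(np.linalg.norm(d),np.degrees(np.arctan2(d[1],d[0]))+90)
print(robot.job_done())"
```

```text
diff 31
0.04005922133979055 0.030079787158265852
0.040095435670777495 -0.031211549666499312
0.06129134752348477 48.433853529543896
the job is handed in; nothing more can be done
None
```

View pics/w14c.png

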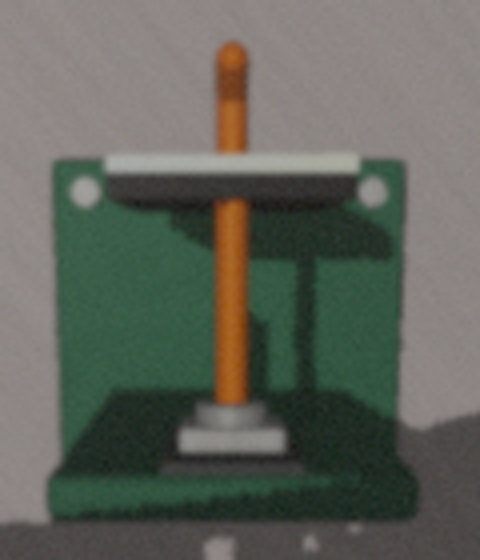

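I took the dial plate out of the rack and hung it by its slot on the largest stand's orange hook, dial facing outward. I pulled it down, eased it up, released it and handed the job in. No verdict was reported.

- **Pull test:** I estimate 9–10 N on the hook for about 2 s, from the wrist force less the plate's weight. The highest wrist reading works out to about 10 N, well under 20 N.
- **Final position:** the last picture puts the plate at stand x ≈ 40 mm, within 1 mm of the hook's centre and square to the bar within about 0.1°. The white side faces outward and the gripper is well clear.
- **Bystanders:** I did not touch the four other parts. They looked unmoved, but I only checked that by eye.

**Checks that failed or disagreed:**
- **First grasp missed:** the fingertips sat about 25–40 mm higher than I had assumed from the TCP, so I gripped again lower.
- **Pull depth:** the tool went down slightly farther than the spring rate predicts for about 9.5 N. I relied on the force reading.
- **Stillness:** comparing two pictures for motion gave a largest pixel difference of 31, which I took as image noise. I handed in without a separate check of it.

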